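# Load the reel spinner and spin the washed reels dry

## Robot

A 7-joint arm with a two-finger parallel gripper is mounted at the origin on the work surface; the furniture and walls round the work are solid. World frame = base frame: x ahead of the robot, y to its left, z up, the work surface at z = 0. Lengths are in mm, angles in rad, forces in N, time in s.
With the tool pointing down it reaches from about 400 to 875 mm from the base axis. Payload 6.5 kg.
Tool frame: the origin (TCP) lies at the very end of the fingers, on their centre line; the grasp point (between the pads) lies 19 mm behind it (manip.grip_depth is the distance from the TCP to the grasp point, in mm); z points along the fingers, y is the line along which they close (so a half turn about z gives the same grasp; the last joint's range is limited). The gripper opens to 88 mm and grips with 3 to 60 N. Pads are 18 mm wide; open, the fingers measure 123 mm over their backs; the gripper's body (75 mm by 187 mm) begins 45 mm behind the grasp point.
Start: joints at [-1.253, 0.536, -0.004, 1.538, 0.003, 1.067, -0.071], TCP at [243.385, 602.706, 238.716] pointing down, gripper open.
Joint ranges: [-2.7, 2.7], [-0.37, 2.16], [-1.27, 1.26], [0.24, 2.4], [-1.31, 4.45], [0.19, 1.91], [-2.76, 2.76]. Speed limits (rad/s): [2.39, 2.39, 3.14, 3.14, 3.14, 3.14, 3.14].

## Interface

Orientations are given as a rotation vector (axis times angle).
In Python, from plant import manip gives the robot as it stands. The module is installed in compiled form; this text tells all that it offers.
- The arm moves only by the tool carry_out, never from a script. Its argument "plan" is a list of rows, each a list of 6 numbers: the shift along the tool's x, y, z in m, then the turn, a rotation vector about the tool's x, y, z in degrees. A call has 1 to 12 rows; each row shifts and turns the commanded pose from where the row before left it, along the tool's axes as they then stand; what a row does not reach is not made up. A row lasts 1/10 s, in which the tool goes at most 50 mm and 8.59 degrees, less where a joint would pass 70% of its speed; a pose out of reach is approached as far as the arm can. A call with a gripper value outside its range is refused whole. "hand" is the finger opening in m, from 0 to 0.0881, set as the call begins (left out, the last holds). The fingers move at their own pace and stop on an object; the grip force is fixed at half the most. Time passes only in rows, so rows that do not move let the fingers close. It gives the time, the measured TCP pose, the force, the opening and the grip force at its end, in the units of the state.
- manip.observe(): the state, without advancing time (a new reading comes with each control period).
- manip.get_image(name): name is "scene" or "top" or "wrist"; returns the picture (384x512x3 uint8, red, green, blue); there is no depth.
- manip.camera_params(name): a dict with "fx", "fy", "cx", "cy" (pixels), "extrinsics" (4x4, takes a point from world to camera coordinates). Camera axes: x right, y down, z forward; pixel columns grow to the right and rows downward; lengths in mm; the calibration is good to about 2 mm. A picture is of the moment at which its call begins: read the wrist's pose just before it. camera_params takes no time and is no camera call; for the wrist camera it gives the pose at the moment of the call.
- manip.job_done(): hands the job in; it is judged then, once.
The state is a dict: "time_s": time; "joint_positions": joint angles; "joint_velocities": joint speeds; "effort": joint torques, N m; "tool_pos": TCP position; "ee_rot": TCP orientation; "contact_force": force on the tool from outside, world axes, zero at the start; "moment": the same for the moment, N m; "opening": opening from 0.0 (shut) to 1.0 (fully open); "finger_force": force on a finger pad.
Only numpy, scipy, OpenCV 4.12 (cv2) and the standard library are available. Lean on these libraries where they do the work, as an engineer would, in place of code of your own. Each camera call takes 0.05 s, during which the arm holds its last target. There are 200 camera calls.

## Task

The washed film reels must be spun dry before they can take film again: thread the tall reel, then the short reel, then the retaining collar down the spindle of the hand spinner, lowering each one fully home rather than dropping it. Then press the spinner's lever down to its stop and let it spring back up, leaving the stack home. Do not knock over or shift the bottle, the graduate and the film cans standing about.

Things in the scene. Friction and masses are not known exactly. Their poses are not given: they have to be found in the camera images.
- reel_tall: Taller white plastic film reel: two 72 mm flanges, 44 mm high over both, 62 mm with the neck. Grip it by the 40 mm diameter neck, 18 mm tall, above the upper flange. Bore 28 mm right through (passes over the thick foot of the spindle). Origin: centre of the underside, z up along the bore. Starts upright on the mat.
- reel_short: Shorter white plastic film reel: two 72 mm flanges, 24 mm high over both, 42 mm with the neck. Grip it by the 40 mm diameter neck, 18 mm tall, above the upper flange. Bore 17 mm; a socket underneath, 45 mm wide, 20 mm deep, swallows the neck of the reel below, so flange rests on flange. Origin: centre of the underside, z up along the bore. Starts upright on the mat.
- collar: Retaining collar, black plastic, 38 mm high: ribbed skirt of 62 mm diameter, 20 mm high, with a plain hub of 38 mm diameter, 18 mm high, on top (grip there). Bore 17 mm; a socket underneath, 45 mm wide, 20 mm deep, swallows the neck of the reel below, so the skirt rests on its flange. Origin: centre of the underside, z up along the bore. Starts upright on the mat.
- spinner: Hand spinner for drying reels, fixed, 235 mm long: grey base 100 x 170 mm, round steel drip pan (110 mm across, rim 40 mm above the table) with the spindle at one end, press lever at the other. Origin: on the table in the middle of its length; its +y axis points to the spindle (60 mm from the origin), -y to the lever.
- seat (a point): Centre of the top of the spinner's round table (68 mm wide, 50 mm above the work surface), on the spindle's axis. Fully home the undersides stand above it by: tall reel 0, short reel 44, collar 68 mm. The upright spindle is aluminium, stepped: 26 mm diameter up to 34 mm, tapering to 15 mm at 43 mm, then 15 mm, with a tapered nose from 89 to 104 mm.
- spindle_top (a point): Tip of the spindle's nose, 104 mm above the seat, on its axis.
- press_lever (a joint): Angle of the spinner's press lever: 0 when up at rest, 0.7 rad when pressed down on its rubber stop. A spring lifts it back when let go (about 7 N at the pad to start, 14 N at the stop). Through gears it turns the spindle.
- lever_pad (a point): Middle of the top of the lever's black pad (40 x 36 mm), pressed from above; about 97 mm above the work surface at rest, 42 mm at the stop, 150 mm from the spindle's axis. It moves on an arc of 80 mm radius about a level axis 62 mm above the work surface, on the spindle's side.
- drain_mat: Grey ribbed draining mat, 165 x 270 mm, 4 mm thick, fixed, on which the reels and the collar stand among a bottle, a graduate and a film can. Origin: centre of its underside; its long side is its y axis.
- bottle: Bystander on the mat: small brown bottle with a screw cap, 43 mm diameter, 82 mm high. Origin: centre of the underside.
- graduate: Bystander on the mat: slim clear measuring cylinder, 35 mm diameter on a foot of 45 x 52 mm, 190 mm high, easily knocked over. Origin: centre of the underside.
- film_can: Bystander on the mat: film can, 34 mm diameter, 51 mm high. Origin: centre of the underside.
- can_a: Bystander on the table between mat and spinner: film can, 34 mm diameter, 51 mm high. Origin: centre of the underside.
- can_c: Bystander on the table, beyond the former as seen from the robot: film can, 34 mm diameter, 51 mm high. Origin: centre of the underside.

How it is judged:
By the outcome, as a careful person would: the job done as asked, in the order asked, and still so for the second after the job is handed in, with the robot touching nothing.
It also fails if it takes over 72 s, if anything falls off the work surface, if the arm or the gripper's body presses on something with over 40 N, if the wrist force passes 120 N, or if a joint passes its speed limit or range.

## Working session

There is one attempt and no reset: what is moved stays moved. The work goes in short steps, Python scripts to look and compute and a tool call to move; the robot and the scene stay as the last step left them, time stands still between calls to the robot, and variables do not carry over. Pictures are saved under pics/ and viewed, at most 10 in all, crops included, and the job is handed in when it is done.

Besides the shell and the picture viewer there is one more tool, called after "Request:" as name(argument=value, ...), one argument or row to a line, values as JSON. carry_out: Moves the arm, as the interface text tells. Its arguments: {"type":"object","properties":{"plan":{"type":"array"},"hand":{"type":"number"}},"required":["plan"]}

```bash
mkdir -p pics; cat > h.py <<'E'
import numpy as np, cv2
from plant import manip
from scipy.spatial.transform import Rotation as R
def snap(n,f):
    p=manip.camera_params(n); im=manip.get_image(n); cv2.imwrite('pics/'+f,im[:,:,::-1]); return im,p
def ray(p,u,v):
    E=np.array(p['extrinsics']);d=np.array([(u-p['cx'])/p['fx'],(v-p['cy'])/p['fy'],1.])
    return -E[:3,:3].T@E[:3,3],E[:3,:3].T@d
def onz(p,u,v,z):
    c,d=ray(p,u,v);return c+d*(z-c[2])/d[2]
def proj(p,X):
    E=np.array(p['extrinsics']);q=E[:3,:3]@np.array(X)+E[:3,3];return [p['fx']*q[0]/q[2]+p['cx'],p['fy']*q[1]/q[2]+p['cy']]
def st():
    s=manip.observe();np.set_printoptions(precision=4,suppress=True)
    for k in ('time_s','tool_pos','contact_force','opening','finger_force','joint_positions'):print(k,np.array(s[k]))
    print(R.from_rotvec(s['ee_rot']).as_matrix());return s
E
python3 - <<'E'
from h import *
st()
a,p=snap('top','t0.png');b,q=snap('scene','s0.png')
for c in (p,q):print(c['fx'],c['cx'],c['cy'],np.array(c['extrinsics']))
cv2.imwrite('pics/both.png',np.vstack([a,b])[:,:,::-1])
E
```

```text
time_s 0.0
tool_pos [243.1941 602.1632 237.8578]
contact_force [-0.4248  0.4147  0.2996]
opening 1.002422569027018
finger_force 0.0
joint_positions [-1.2532  0.5372 -0.0044  1.5388  0.0026  1.0673 -0.0712]
[[-0.9273  0.3744 -0.0005]
 [ 0.3744  0.9273 -0.0016]
 [-0.0002 -0.0017 -1.    ]]
354.94160884711135 250.26853764597124 192.98140874310897 [[  0.0008  -0.9998   0.0182 -34.4343]
 [ -0.9805  -0.0043  -0.1963 481.591 ]
 [  0.1964  -0.0177  -0.9804 865.5182]
 [  0.       0.       0.       1.    ]]
395.734914541954 258.6378438848393 195.19191106703656 [[   0.8955   -0.4445    0.0231 -431.968 ]
 [  -0.1625   -0.3747   -0.9128  199.6616]
 [   0.4144    0.8136   -0.4078  986.4806]
 [   0.        0.        0.        1.    ]]
```

View pics/t0.png

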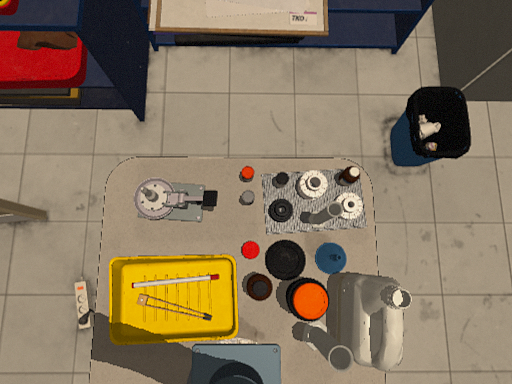

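View pics/s0.png

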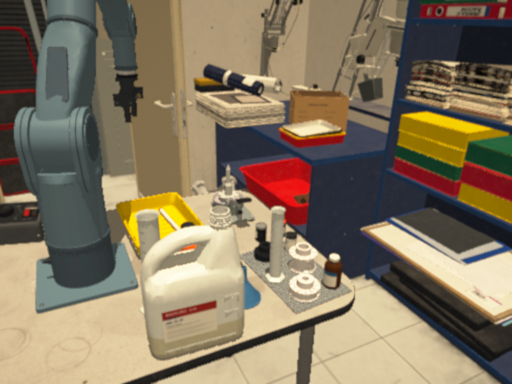

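The top view shows the spinner at (165,199), with its spindle near (152,196) and its pad near (210,200). The mat at (315,200) holds reels at (313,184) and (348,206), the collar or a can at (281,210) and (281,180), the bottle at (350,174) and the graduate at (325,213). The cans are at (247,172) and (247,198). I'll enlarge this part of the view.

```bash
python3 - <<'E'
from h import *
a=cv2.imread('pics/t0.png');b=cv2.imread('pics/s0.png')
x=cv2.resize(a[155:245,120:380],None,fx=3,fy=3,interpolation=cv2.INTER_CUBIC)
y=cv2.resize(b[160:310,200:360],None,fx=2,fy=2,interpolation=cv2.INTER_CUBIC)
c=np.zeros((270+300,780,3),np.uint8);c[:270]=x;c[270:,:320]=y
cv2.imwrite('pics/c.png',c)
E
```

```text
(no output)
```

View pics/c.png

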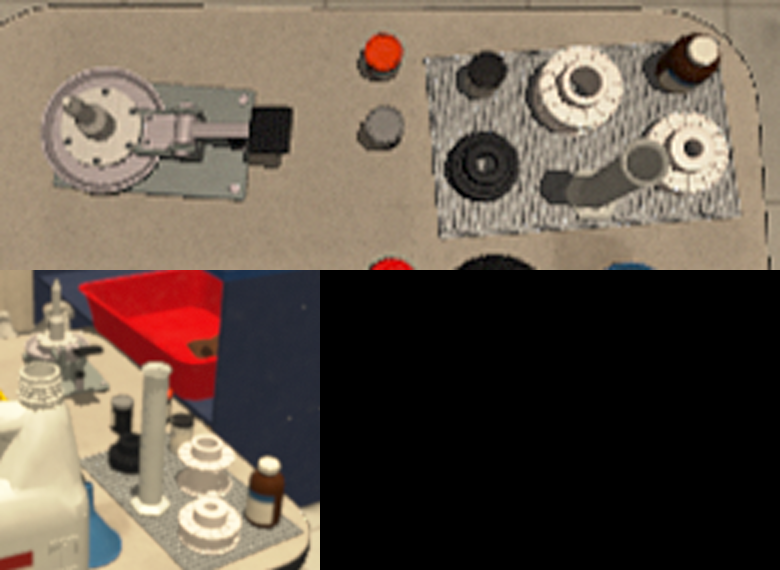

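The tall reel is at the crop's (582,83), with the larger bore and greater height. The short reel is at (692,149), partly behind the graduate's top, and the collar is at (484,163). The spindle tip is at (71,102) and the pad at (270,130).

```bash
python3 - <<'E'
from h import *
st()
p=manip.camera_params('top')
for n,x,y,z in [('tall',582,83,66),('short',692,149,46),('collar',484,163,42),('tip',71,102,154),('seat',104,123,50),('pad',270,130,97),('can_c',384,52,51),('can_a',384,126,51),('fcan',487,70,55),('bottle',703,49,86),('gradtop',645,160,194),('gradfoot',588,195,6),('matTL',428,60,4),('matTR',717,38,4),('matBL',443,238,4),('matBR',741,213,4)]:
    print(n,onz(p,120+x/3-.3,155+y/3-.3,z).round(1))
w=manip.camera_params('wrist');E=np.array(w['extrinsics']);s=manip.observe()
T=np.eye(4);T[:3,:3]=R.from_rotvec(s['ee_rot']).as_matrix();T[:3,3]=s['tool_pos']
print(w['fx'],w['cx'],w['cy'],np.linalg.inv(E@T))
E
```

```text
time_s 0.1
tool_pos [243.1977 602.2173 237.9464]
contact_force [ 0.0564 -0.5701  0.1831]
opening 0.9981364998278345
finger_force 0.0
joint_positions [-1.2532  0.5371 -0.0044  1.5387  0.0026  1.0673 -0.0712]
[[-0.9273  0.3743 -0.0004]
 [ 0.3743  0.9273 -0.0014]
 [-0.0001 -0.0015 -1.    ]]
tall [ 506.4 -194.4   66. ]
short [ 453.3 -291.2   46. ]
collar [ 441.1 -112.5   42. ]
tip [469.3 210.6 154. ]
seat [473.1 211.6  50. ]
pad [459.   65.9  97. ]
can_c [536.5 -26.4  51. ]
can_a [471.4 -26.6  51. ]
fcan [ 520. -115.   55.]
bottle [ 531.4 -292.9   86. ]
gradtop [ 420.3 -211.8  194. ]
gradfoot [ 418.3 -208.3    6. ]
matTL [541.6 -67.    4. ]
matTR [ 563.8 -332.8    4. ]
matBL [380.1 -79.2   4. ]
matBR [ 402.9 -344.7    4. ]
308.114052996889 253.9154659459446 193.09380793490644 [[  -0.0008   -0.9562   -0.2927   75.1147]
 [   1.       -0.0011    0.0006   -0.0002]
 [  -0.0008   -0.2927    0.9562 -146.5333]
 [   0.        0.        0.        1.    ]]
```

```bash
cat >> h.py <<'E'
def rows(x,y,z,a,n,fz=None):
    """rows from the present pose to TCP xyz, tool-y heading a (deg), tool down"""
    s=manip.observe();M=R.from_rotvec(s['ee_rot']).as_matrix();P=np.array(s['tool_pos']);out=[]
    a0=np.degrees(np.arctan2(M[1,1],M[0,1]));da=(a-a0+180)%360-180;da=da if abs(da)<170 else da
    d=(np.array([x,y,z])-P)/n/1000;r=round(-da/n,2)
    for i in range(n):
        h=np.radians(a0-r*i);sx=np.array([-np.sin(h),np.cos(h)]);sy=np.array([np.cos(h),np.sin(h)])
        out.append([round(float(v),4) for v in (d[:2]@sx,d[:2]@sy,-d[2])]+[0,0,r])
    print('from',P.round(1),round(a0,2),'tilt',M[:2,2].round(4));print(str(out).replace(' ',''))
E
python3 -c "
from h import *
rows(470,140,250,-10,12)"
```

```text
from [243.2 602.2 237.9] 68.02 tilt [-0.0004 -0.0014]
[[-0.0319,-0.0286,-0.001,0,0,np.float64(6.5)],[-0.035,-0.0248,-0.001,0,0,np.float64(6.5)],[-0.0376,-0.0207,-0.001,0,0,np.float64(6.5)],[-0.0397,-0.0163,-0.001,0,0,np.float64(6.5)],[-0.0413,-0.0117,-0.001,0,0,np.float64(6.5)],[-0.0423,-0.007,-0.001,0,0,np.float64(6.5)],[-0.0429,-0.0022,-0.001,0,0,np.float64(6.5)],[-0.0428,0.0027,-0.001,0,0,np.float64(6.5)],[-0.0422,0.0075,-0.001,0,0,np.float64(6.5)],[-0.0411,0.0123,-0.001,0,0,np.float64(6.5)],[-0.0395,0.0168,-0.001,0,0,np.float64(6.5)],[-0.0373,0.0212,-0.001,0,0,np.float64(6.5)]]
```

Request:
carry_out(
  plan=[
    [-0.032, -0.029, -0.001, 0, 0, 6.5],
    [-0.035, -0.025, -0.001, 0, 0, 6.5],
    [-0.038, -0.021, -0.001, 0, 0, 6.5],
    [-0.04, -0.016, -0.001, 0, 0, 6.5],
    [-0.041, -0.012, -0.001, 0, 0, 6.5],
    [-0.042, -0.007, -0.001, 0, 0, 6.5],
    [-0.043, -0.002, -0.001, 0, 0, 6.5],
    [-0.043, 0.003, -0.001, 0, 0, 6.5],
    [-0.042, 0.008, -0.001, 0, 0, 6.5],
    [-0.041, 0.012, -0.001, 0, 0, 6.5],
    [-0.04, 0.017, -0.001, 0, 0, 6.5],
    [-0.037, 0.021, -0.001, 0, 0, 6.5],
  ],
)

```text
time_s: 1.3
tool_pos: [471.0, 138.2, 250.7]
ee_rot: [-2.411, -2.014, 0.0]
contact_force: [-0.1, 1.0, -0.4]
opening: 0.996
finger_force: 0.0
```

```bash
python3 - <<'E'
from h import *
manip.get_image('top')
s=st()
im,p=snap('wrist','w1.png');np.save('w1p.npy',p,allow_pickle=True)
rows(490,-180,250,-70,12)
E
```

```text
time_s 1.35
tool_pos [474.0342 130.7954 251.3109]
contact_force [ 1.7939 -5.5793  0.3612]
opening 0.9966203008378334
finger_force 0.0
joint_positions [-0.7505  0.2627  0.4602  1.9574 -0.1374  0.9507 -0.4174]
[[ 0.1921  0.9814  0.0026]
 [ 0.9814 -0.1921 -0.0032]
 [-0.0027  0.0032 -1.    ]]
from [472.8 133.9 251.1] -10.66 tilt [ 0.0016 -0.0022]
[[-0.0254,0.0063,0.0001,0,0,np.float64(4.94)],[-0.0248,0.0084,0.0001,0,0,np.float64(4.94)],[-0.024,0.0105,0.0001,0,0,np.float64(4.94)],[-0.023,0.0126,0.0001,0,0,np.float64(4.94)],[-0.0218,0.0145,0.0001,0,0,np.float64(4.94)],[-0.0205,0.0163,0.0001,0,0,np.float64(4.94)],[-0.019,0.018,0.0001,0,0,np.float64(4.94)],[-0.0174,0.0196,0.0001,0,0,np.float64(4.94)],[-0.0156,0.021,0.0001,0,0,np.float64(4.94)],[-0.0138,0.0223,0.0001,0,0,np.float64(4.94)],[-0.0118,0.0234,0.0001,0,0,np.float64(4.94)],[-0.0098,0.0243,0.0001,0,0,np.float64(4.94)]]
```

View pics/w1.png

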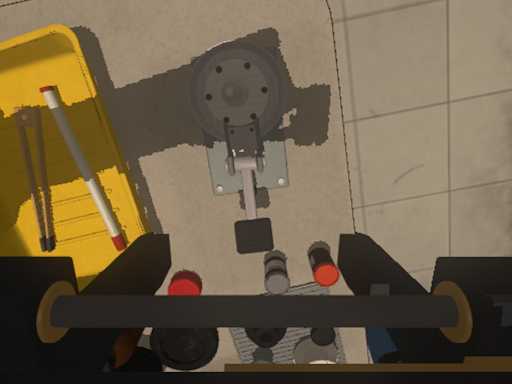

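The wrist view shows the spinner from above. The table's six holes pair up about a centre near (237,93), the spindle nose is near (234,92), and the lever pad is at (254,236). I'll refine these and compare them with the known sizes.

```bash
python3 - <<'E'
from h import *
p=np.load('w1p.npy',allow_pickle=True).item()
g=cv2.cvtColor(cv2.imread('pics/w1.png'),cv2.COLOR_BGR2GRAY)
for (r0,r1,z) in ((40,52,50),(9,20,80)):
    c=cv2.HoughCircles(g[30:160,170:310],cv2.HOUGH_GRADIENT,1,20,param1=80,param2=12,minRadius=r0,maxRadius=r1)
    if c is not None:
        for u,v,r in c[0][:4]: print(u+170,v+30,r,onz(p,u+170,v+30,z).round(1))
# holes: dark blobs
crop=g[45:142,190:285];big=cv2.threshold(crop,40,255,cv2.THRESH_BINARY_INV)[1]
n,l,s,c=cv2.connectedComponentsWithStats(big)
for i in range(1,n):
    if 8<s[i,4]<80: print('hole',(c[i]+[190,45]).round(1),s[i,4],onz(p,*(c[i]+[190,45]),50).round(1))
m=(g<45).astype(np.uint8)[210:262,225:285];n,l,s,c=cv2.connectedComponentsWithStats(m);i=1+s[1:,4].argmax()
print('pad',c[i]+[225,210],s[i],onz(p,*(c[i]+[225,210]),97).round(1))
k=np.argwhere(l==i)[:,::-1]+[225,210]
print(cv2.minAreaRect(k.astype(np.float32)))
print(proj(p,[471,211,50]),proj(p,[471,211,154]))
cv2.imwrite('pics/z.png',cv2.resize(cv2.imread('pics/w1.png')[30:160,170:310],None,fx=4,fy=4,interpolation=cv2.INTER_CUBIC))
E
```

```text
234.5 92.5 51.4 [470.6 214.9  50. ]
pad [274.17948718 258.61538462] [41 47 18  5 39] [479.1  36.5  97. ]
((274.5, 259.0), (4.0, 17.0), 90.0)
[np.float64(235.6387318595915), np.float64(96.11449427297262)] [np.float64(228.32109722882507), np.float64(95.19895595562353)]
```

Request:
carry_out(
  plan=[
    [-0.025, 0.006, 0, 0, 0, 5],
    [-0.025, 0.008, 0, 0, 0, 5],
    [-0.024, 0.01, 0, 0, 0, 5],
    [-0.023, 0.013, 0, 0, 0, 5],
    [-0.022, 0.015, 0, 0, 0, 5],
    [-0.02, 0.016, 0, 0, 0, 5],
    [-0.019, 0.018, 0, 0, 0, 5],
    [-0.017, 0.02, 0, 0, 0, 5],
    [-0.016, 0.021, 0, 0, 0, 5],
    [-0.014, 0.022, 0, 0, 0, 5],
    [-0.012, 0.023, 0, 0, 0, 5],
    [0, 0, 0, 0, 0, 0],
  ],
  hand=0.062,
)

```text
time_s: 2.6
tool_pos: [486.7, -151.6, 251.0]
ee_rot: [3.068, 0.665, -0.0]
contact_force: [-0.8, -0.3, 0.1]
opening: 0.7
finger_force: 0.0
```

View pics/z.png

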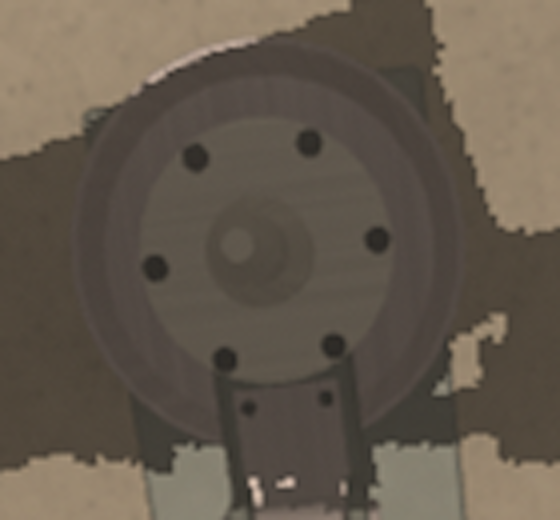

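```bash
python3 - <<'E'
from h import *
s=st()
im,p=snap('wrist','w2.png');np.save('w2p.npy',p,allow_pickle=True)
E
```

```text
time_s 2.6
tool_pos [ 486.7401 -151.6463  251.041 ]
contact_force [-0.8019 -0.3046  0.105 ]
opening 0.7002465345181463
finger_force 0.0
joint_positions [-0.3951  0.3452  0.757   1.9256 -0.2816  0.9779 -0.6524]
[[ 0.9103  0.4139  0.0004]
 [ 0.4139 -0.9103 -0.0023]
 [-0.0006  0.0022 -1.    ]]
```

View pics/w2.png

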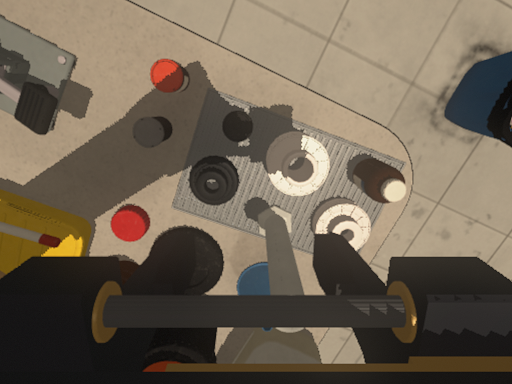

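The second wrist view shows the tall reel at (297,163), partly shaded by the arm, the short reel at (341,231) and the collar at (213,182). The film can is at (237,125), the bottle at (385,185), the graduate's foot near (265,215), and can_a and can_c at (152,131) and (168,75).

```bash
python3 - <<'E'
from h import *
p=np.load('w2p.npy',allow_pickle=True).item()
q=np.load('w1p.npy',allow_pickle=True).item()
print('seat',onz(q,236.2,92.6,50),'tip',onz(q,229.1,91.1,154),'pad',onz(q,254,236,97))
g=cv2.cvtColor(cv2.imread('pics/w2.png'),cv2.COLOR_BGR2GRAY)
def H(name,box,z,rad,tol,p2=10):
    u0,v0,u1,v1=box;E=np.array(p['extrinsics'])
    X=onz(p,(u0+u1)/2,(v0+v1)/2,z);d=(E[:3,:3]@X+E[:3,3])[2];r=rad*p['fx']/d
    s=3;im=cv2.GaussianBlur(cv2.resize(g[v0:v1,u0:u1],None,fx=s,fy=s,interpolation=cv2.INTER_CUBIC),(5,5),0)
    c=cv2.HoughCircles(im,cv2.HOUGH_GRADIENT,1,9,param1=60,param2=p2,minRadius=int(s*(r-tol)),maxRadius=int(s*(r+tol)+1))
    if c is None: print(name,'none');return
    for a,b,rr in c[0][:3]:
        u=u0+a/s-.3;v=v0+b/s-.3;print(name,round(u,1),round(v,1),'r',round(rr/s*d/p['fx'],1),'exp',rad,onz(p,u,v,z).round(1))
H('tall flange',(250,115,345,210),48,36,2)
H('tall neck',(270,135,325,190),66,20,1.5)
H('tall bore',(270,135,325,190),66,14,1.5)
H('collar skirt',(175,145,250,220),24,31,2)
H('collar hub',(185,155,240,210),42,19,1.5)
H('collar bore',(190,160,235,205),42,8.5,1.5)
H('short neck',(315,205,375,258),46,20,1.5)
H('short bore',(315,205,375,258),46,8.5,1.5)
H('fcan',(210,100,265,150),55,17,1.5)
H('can_a',(120,105,180,160),51,17,1.5)
H('can_c',(140,50,200,105),51,17,1.5)
E
```

```text
seat [472.34542563 214.40018213  50.        ] tip [472.209209   213.75094113 154.        ] pad [462.7183051   67.27854815  97.        ]
tall flange 297.5 164.5 r 36.0 exp 36 [ 511.1 -196.5   48. ]
tall flange 295.2 160.2 r 33.9 exp 36 [ 514.6 -191.8   48. ]
tall flange 298.5 161.2 r 38.2 exp 36 [ 515.1 -195.8   48. ]
tall neck 299.9 168.2 r 20.0 exp 20 [ 510.9 -196.8   66. ]
tall neck 296.9 165.9 r 18.8 exp 20 [ 511.8 -192.6   66. ]
tall neck 288.5 173.5 r 20.7 exp 20 [ 500.3 -188.1   66. ]
tall bore 300.5 168.9 r 13.8 exp 14 [ 510.5 -197.8   66. ]
tall bore 304.5 164.5 r 13.4 exp 14 [ 516.6 -199.6   66. ]
tall bore 293.2 157.5 r 13.0 exp 14 [ 518.4 -184.8   66. ]
collar skirt 213.5 180.2 r 31.3 exp 31 [ 446.8 -115.    24. ]
collar skirt 215.9 178.2 r 33.6 exp 31 [ 450.4 -116.7   24. ]
collar skirt 213.5 183.5 r 33.6 exp 31 [ 442.8 -116.6   24. ]
collar hub 214.5 170.2 r 17.7 exp 19 [ 463.9 -111.7   42. ]
collar hub 214.9 190.2 r 17.7 exp 19 [ 441.3 -121.4   42. ]
collar bore 212.9 181.5 r 8.6 exp 8.5 [ 450.3 -115.1   42. ]
collar bore 210.9 185.2 r 7.6 exp 8.5 [ 445.1 -114.7   42. ]
collar bore 222.9 170.5 r 9.7 exp 8.5 [ 467.6 -120.8   42. ]
short neck 347.2 236.5 r 19.9 exp 20 [ 454.9 -294.6   46. ]
short neck 353.9 224.2 r 20.3 exp 20 [ 472.8 -293.9   46. ]
short neck 336.9 222.9 r 21.2 exp 20 [ 465.7 -273.9   46. ]
short bore 346.9 236.2 r 9.3 exp 8.5 [ 455.1 -294.    46. ]
short bore 356.5 241.2 r 8.6 exp 8.5 [ 454.1 -308.4   46. ]
short bore 363.2 223.2 r 8.7 exp 8.5 [ 478.7 -303.7   46. ]
fcan 236.9 125.9 r 17.0 exp 17 [ 523.  -115.4   55. ]
can_a 147.5 132.9 r 17.8 exp 17 [474.7 -28.2  51. ]
can_a 157.9 129.9 r 15.4 exp 17 [482.6 -37.6  51. ]
can_a 157.9 126.5 r 16.6 exp 17 [486.  -36.4  51. ]
can_c 168.5 76.2 r 17.3 exp 17 [540.  -29.4  51. ]
can_c 164.2 72.5 r 15.3 exp 17 [541.5 -24.   51. ]
can_c 173.2 77.2 r 16.0 exp 17 [541.1 -34.2  51. ]
```

```bash
python3 - <<'E'
from h import *
rows(510.7,-197,100,-80,10)
E
```

```text
from [ 486.9 -149.4  250.7] -65.28 tilt [-0.0002 -0.0009]
[[0.0002,0.0053,0.0151,0,0,np.float64(1.47)],[0.0003,0.0053,0.0151,0,0,np.float64(1.47)],[0.0004,0.0053,0.0151,0,0,np.float64(1.47)],[0.0006,0.0053,0.0151,0,0,np.float64(1.47)],[0.0007,0.0053,0.0151,0,0,np.float64(1.47)],[0.0008,0.0053,0.0151,0,0,np.float64(1.47)],[0.001,0.0052,0.0151,0,0,np.float64(1.47)],[0.0011,0.0052,0.0151,0,0,np.float64(1.47)],[0.0012,0.0052,0.0151,0,0,np.float64(1.47)],[0.0014,0.0051,0.0151,0,0,np.float64(1.47)]]
```

Request:
carry_out(
  plan=[
    [0, 0.006, 0.015, 0, 0, 1.5],
    [0, 0.006, 0.015, 0, 0, 1.5],
    [0, 0.005, 0.015, 0, 0, 1.5],
    [0.001, 0.005, 0.015, 0, 0, 1.5],
    [0.001, 0.005, 0.015, 0, 0, 1.5],
    [0.001, 0.005, 0.015, 0, 0, 1.5],
    [0.001, 0.005, 0.015, 0, 0, 1.5],
    [0.001, 0.005, 0.015, 0, 0, 1.5],
    [0.001, 0.005, 0.015, 0, 0, 1.5],
    [0.001, 0.005, 0.015, 0, 0, 1],
    [0, 0, 0, 0, 0, 0],
    [0, 0, 0, 0, 0, 0],
  ],
)

```text
time_s: 3.85
tool_pos: [510.7, -194.4, 100.5]
ee_rot: [-3.128, -0.288, 0.001]
contact_force: [-0.2, 0.0, -0.4]
opening: 0.703
finger_force: 0.0
```

```bash
cat >> h.py <<'E'
def hough(g,p,name,box,z,rad,tol=1.5,p2=10,n=3):
    u0,v0,u1,v1=box;E=np.array(p['extrinsics'])
    X=onz(p,(u0+u1)/2,(v0+v1)/2,z);d=(E[:3,:3]@X+E[:3,3])[2];r=rad*p['fx']/d
    s=3;im=cv2.GaussianBlur(cv2.resize(g[v0:v1,u0:u1],None,fx=s,fy=s,interpolation=cv2.INTER_CUBIC),(5,5),0)
    c=cv2.HoughCircles(im,cv2.HOUGH_GRADIENT,1,9,param1=60,param2=p2,minRadius=int(s*(r-tol)),maxRadius=int(s*(r+tol)+1))
    if c is None: print(name,'none');return
    for a,b,rr in c[0][:n]:
        u=u0+a/s-.3;v=v0+b/s-.3;print(name,round(u,1),round(v,1),'r',round(rr/s*d/p['fx'],1),'exp',rad,onz(p,u,v,z).round(1))
def around(p,X,w):
    u,v=proj(p,X);return int(max(u-w,0)),int(max(v-w,0)),int(u+w),int(min(v+w,384))
E
python3 - <<'E'
from h import *
st()
im,p=snap('wrist','w3.png');g=cv2.cvtColor(im,cv2.COLOR_RGB2GRAY)
print(proj(p,[511,-197,66]))
hough(g,p,'flange',around(p,[511,-197,48],75),48,36,4)
hough(g,p,'neck',around(p,[511,-197,66],50),66,20,3)
hough(g,p,'bore',around(p,[511,-197,66],40),66,14,3)
E
```

```text
time_s 3.85
tool_pos [ 510.6801 -194.4378  100.5238]
contact_force [-0.2241  0.0147 -0.4473]
opening 0.702569194501714
finger_force 0.0
joint_positions [-0.1925  0.6469  0.6376  1.9389 -0.561   0.7396 -0.6113]
[[ 0.9832  0.1823 -0.0006]
 [ 0.1823 -0.9832 -0.    ]
 [-0.0006 -0.0001 -1.    ]]
[np.float64(257.8521462425098), np.float64(224.64870663213577)]
flange 257.9 210.2 r 36.4 exp 36 [ 514.1 -196.6   48. ]
flange 259.9 212.5 r 34.7 exp 36 [ 512.7 -198.3   48. ]
flange 258.5 206.5 r 38.7 exp 36 [ 516.8 -196.6   48. ]
neck 251.2 235.5 r 21.1 exp 20 [ 502.8 -194.2   66. ]
neck 253.9 232.9 r 18.8 exp 20 [ 505.  -195.5   66. ]
neck 259.2 234.2 r 18.3 exp 20 [ 504.7 -199.1   66. ]
bore 258.5 230.5 r 15.9 exp 14 [ 507.1 -198.2   66. ]
bore 255.5 228.2 r 15.9 exp 14 [ 508.3 -196.    66. ]
bore 259.5 226.9 r 13.5 exp 14 [ 509.7 -198.3   66. ]
```

View pics/w3.png

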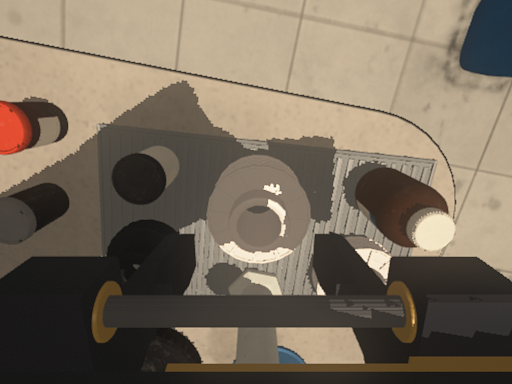

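The wrist view shows the tall reel midway between the fingers. Its flange spans columns 208–309 and its neck 229–287, centred near (258,223), which puts it at about (512.5,-197). Descending and gripping.

Request:
carry_out(
  plan=[
    [0.001, 0.003, 0.01, 0, 0, 0],
    [0, 0, 0.01, 0, 0, 0],
    [0, 0, 0.01, 0, 0, 0],
    [0, 0, 0.009, 0, 0, 0],
    [0, 0, 0.006, 0, 0, 0],
    [0, 0, 0.003, 0, 0, 0],
    [0, 0, 0.002, 0, 0, 0],
    [0, 0, 0, 0, 0, 0],
    [0, 0, 0, 0, 0, 0],
  ],
)

```text
time_s: 4.8
tool_pos: [512.6, -197.1, 51.0]
ee_rot: [3.128, 0.288, 0.001]
contact_force: [0.2, 0.0, -0.6]
opening: 0.701
finger_force: 0.0
```

Request:
carry_out(
  plan=[
    [0, 0, 0, 0, 0, 0],
    [0, 0, 0, 0, 0, 0],
    [0, 0, 0, 0, 0, 0],
    [0, 0, 0, 0, 0, 0],
    [0, 0, 0, 0, 0, 0],
    [0, 0, 0, 0, 0, 0],
  ],
  hand=0.02,
)

```text
time_s: 5.4
tool_pos: [512.5, -197.1, 50.8]
ee_rot: [3.128, 0.288, 0.0]
contact_force: [1.0, -0.3, 2.4]
opening: 0.441
finger_force: 30.0
```

Request:
carry_out(
  plan=[
    [0, 0, -0.01, 0, 0, 0],
    [0, 0, -0.02, 0, 0, 0],
    [0, 0, -0.03, 0, 0, 0],
    [0, 0, -0.035, 0, 0, 0],
    [0, 0, -0.035, 0, 0, 0],
    [0, 0, -0.03, 0, 0, 0],
    [0, 0, -0.02, 0, 0, 0],
    [0, 0, -0.01, 0, 0, 0],
    [0, 0, 0, 0, 0, 0],
  ],
)

```text
time_s: 6.3
tool_pos: [512.8, -197.2, 241.9]
ee_rot: [3.128, 0.288, 0.003]
contact_force: [0.1, -0.5, -1.6]
opening: 0.438
finger_force: 30.0
```

```bash
python3 - <<'E'
from h import *
st()
rows(472,214,240,-20,12)
E
```

```text
time_s 6.3
tool_pos [ 512.8411 -197.1708  241.8515]
contact_force [ 0.0842 -0.4927 -1.6068]
opening 0.4381088528500284
finger_force 29.99539453361649
joint_positions [-0.3167  0.4539  0.799   1.8404 -0.3822  1.0056 -0.7469]
[[ 0.9832  0.1825  0.0021]
 [ 0.1825 -0.9832 -0.0001]
 [ 0.002   0.0005 -1.    ]]
from [ 512.8 -197.2  241.9] -79.49 tilt [ 0.0021 -0.0001]
[[0.0029,-0.0343,0.0002,0,0,np.float64(-4.96)],[0.0059,-0.0339,0.0002,0,0,np.float64(-4.96)],[0.0088,-0.0333,0.0002,0,0,np.float64(-4.96)],[0.0116,-0.0324,0.0002,0,0,np.float64(-4.96)],[0.0144,-0.0313,0.0002,0,0,np.float64(-4.96)],[0.017,-0.0299,0.0002,0,0,np.float64(-4.96)],[0.0196,-0.0283,0.0002,0,0,np.float64(-4.96)],[0.0219,-0.0265,0.0002,0,0,np.float64(-4.96)],[0.0241,-0.0245,0.0002,0,0,np.float64(-4.96)],[0.0262,-0.0224,0.0002,0,0,np.float64(-4.96)],[0.028,-0.02,0.0002,0,0,np.float64(-4.96)],[0.0296,-0.0175,0.0002,0,0,np.float64(-4.96)]]
```

Request:
carry_out(
  plan=[
    [0.003, -0.034, 0, 0, 0, -5],
    [0.006, -0.034, 0, 0, 0, -5],
    [0.009, -0.033, 0, 0, 0, -5],
    [0.012, -0.032, 0, 0, 0, -5],
    [0.014, -0.031, 0, 0, 0, -5],
    [0.017, -0.03, 0, 0, 0, -5],
    [0.02, -0.028, 0, 0, 0, -5],
    [0.022, -0.026, 0, 0, 0, -5],
    [0.024, -0.024, 0, 0, 0, -5],
    [0.026, -0.022, 0, 0, 0, -5],
    [0.028, -0.02, 0, 0, 0, -5],
    [0.027, -0.016, 0, 0, 0, -5],
  ],
)

```text
time_s: 7.5
tool_pos: [471.3, 210.2, 239.3]
ee_rot: [-2.561, -1.819, 0.004]
contact_force: [0.9, -0.6, -1.6]
opening: 0.438
finger_force: 30.0
```

Request:
carry_out(
  plan=[
    [0, 0, 0, 0, 0, 0],
    [0, 0, 0, 0, 0, 0],
    [0, 0, 0, 0, 0, 0],
    [0, 0, 0, 0, 0, 0],
  ],
)

```text
time_s: 7.9
tool_pos: [472.7, 207.3, 240.4]
ee_rot: [2.567, 1.81, -0.001]
contact_force: [0.4, 0.5, -1.0]
opening: 0.441
finger_force: 30.0
```

```bash
python3 - <<'E'
from h import *
st()
im,p=snap('wrist','w4.png');np.save('w4p.npy',p,allow_pickle=True)
im,p=snap('scene','s4.png')
t,p2=snap('top','t4.png')
a=cv2.imread('pics/w4.png');b=cv2.resize(cv2.imread('pics/s4.png')[90:240,180:300],None,fx=2,fy=2)
c=cv2.resize(cv2.imread('pics/t4.png')[130:230,110:240],None,fx=2,fy=2)
o=np.zeros((600,780,3),np.uint8);o[:384,:512]=a;o[:300,520:760]=b;o[390:590,:260]=c
cv2.imwrite('pics/m4.png',o)
E
```

```text
time_s 7.9
tool_pos [472.7224 207.3422 240.3854]
contact_force [ 0.4001  0.4524 -0.9561]
opening 0.44088514411330604
finger_force 29.99525138293393
joint_positions [-0.8903  0.3279  0.4802  1.9097 -0.1836  0.9477 -0.6669]
[[ 0.3361  0.9418 -0.0005]
 [ 0.9418 -0.3361 -0.0008]
 [-0.0009 -0.0002 -1.    ]]
```

View pics/m4.png

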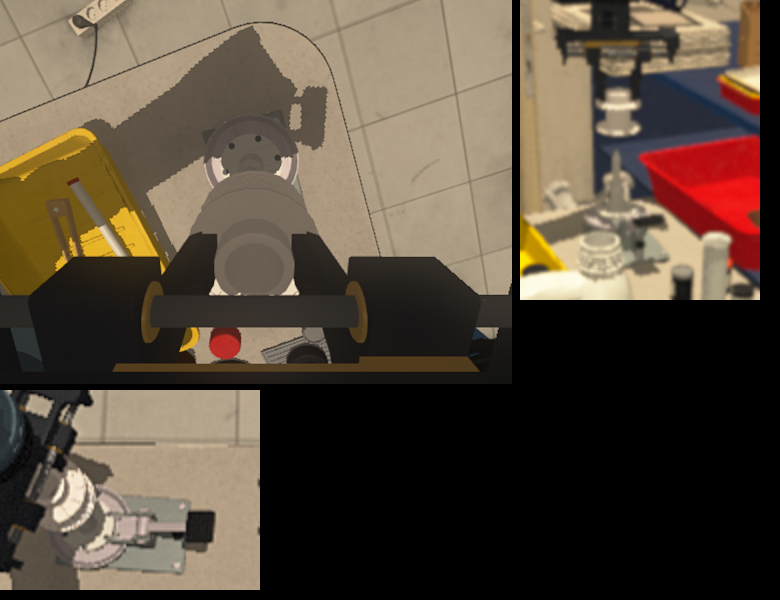

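The picture shows the reel held upright above and short of the spindle. In the wrist part the neck spans columns 215–295, the bore is near (255,267) and the pan rim spans columns 204–299 with its centre near (251,162). The lower spindle is at (251,162). I'll measure the tool-axis offset of both.

```bash
python3 - <<'E'
from h import *
p=np.load('w4p.npy',allow_pickle=True).item();g=cv2.cvtColor(cv2.imread('pics/w4.png'),cv2.COLOR_BGR2GRAY)
T=np.array([472.7,207.3,240.4]);zt=T[2]+15.2
hough(g,p,'neck',(195,215,315,296),zt,20,3)
hough(g,p,'bore',(210,225,300,296),zt,14,3)
hough(g,p,'rim',(195,105,310,220),40,55,3)
hough(g,p,'rim',(195,105,310,180),40,55,3)
hough(g,p,'table',(195,105,310,190),50,34,3)
for X in ([472.3,214.4,50],[472.3,214.4,40]):print(proj(p,X))
print(onz(p,251.5,162.5,40))
# hole centroids
b=cv2.threshold(g[125:182,212:292],75,255,cv2.THRESH_BINARY_INV)[1]
n,l,s,c=cv2.connectedComponentsWithStats(b)
for i in range(1,n):
    if 6<s[i,4]<80: print('hole',(c[i]+[212,125]).round(1),s[i,4],onz(p,*(c[i]+[212,125]),50).round(1))
E
```

```text
neck 254.9 265.2 r 18.6 exp 20 [473.4 206.5 255.6]
neck 253.2 262.2 r 20.0 exp 20 [473.2 208.2 255.6]
bore 241.5 269.2 r 13.3 exp 14 [466.6 206.6 255.6]
bore 266.2 264.9 r 13.4 exp 14 [478.6 204.8 255.6]
rim 251.9 160.2 r 53.3 exp 55 [474.  216.3  40. ]
rim 248.2 161.2 r 57.6 exp 55 [469.7 216.6  40. ]
rim 251.2 155.5 r 55.0 exp 55 [475.1 221.6  40. ]
rim 250.2 161.2 r 52.1 exp 55 [471.8 215.8  40. ]
table 240.5 161.9 r 32.1 exp 34 [462.2 220.6  50. ]
table 266.9 162.5 r 34.9 exp 34 [489.5 210.   50. ]
table 233.9 162.2 r 33.6 exp 34 [455.2 222.7  50. ]
[np.float64(250.94805679778568), np.float64(164.00775000724252)]
[np.float64(251.02762548547435), np.float64(162.23793121039148)]
[472.70504223 213.93241935  40.        ]
hole [278.2 128.1] 50 [513.2 241.4  50. ]
hole [213.6 129.5] 18 [447.2 263.4  50. ]
hole [257.7 138.1] 33 [488.9 238.8  50. ]
hole [213.2 143.2] 18 [441.4 250.   50. ]
hole [231.3 145.4] 34 [459.1 241.   50. ]
hole [277.2 157.5] 30 [502.1 211.5  50. ]
```

Request:
carry_out(
  plan=[
    [0.003, -0.001, 0.005, 0, 0, 0],
    [0.003, -0.002, 0.01, 0, 0, 0],
    [0, 0, 0.01, 0, 0, 0],
    [0, 0, 0.01, 0, 0, 0],
    [0, 0, 0.01, 0, 0, 0],
    [0, 0, 0.01, 0, 0, 0],
    [0, 0, 0.01, 0, 0, 0],
    [0, 0, 0.01, 0, 0, 0],
    [0, 0, 0.01, 0, 0, 0],
    [0, 0, 0.006, 0, 0, 0],
    [0, 0, 0.003, 0, 0, 0],
    [0, 0, 0, 0, 0, 0],
  ],
)

```text
time_s: 9.25
tool_pos: [471.8, 215.4, 146.4]
ee_rot: [2.565, 1.813, -0.001]
contact_force: [0.8, 0.7, -1.5]
opening: 0.441
finger_force: 30.0
```

```bash
python3 - <<'E'
from h import *
s=st();print(s['moment'])
im,p=snap('wrist','w5.png');np.save('w5p.npy',p,allow_pickle=True)
E
```

```text
time_s 9.25
tool_pos [471.7725 215.3715 146.4178]
contact_force [ 0.8394  0.7494 -1.5072]
opening 0.4412725316345163
finger_force 29.995307156641502
joint_positions [-0.8453  0.4709  0.4199  1.9785 -0.2753  0.7475 -0.6025]
[[ 0.3337  0.9427 -0.0003]
 [ 0.9427 -0.3337 -0.0003]
 [-0.0004 -0.0002 -1.    ]]
[-0.0476  0.1539 -0.021 ]
```

Request:
carry_out(
  plan=[
    [-0.0013, 0.0008, 0, 0, 0, 0],
    [0, 0, 0.003, 0, 0, 0],
    [0, 0, 0.003, 0, 0, 0],
    [0, 0, 0.003, 0, 0, 0],
    [0, 0, 0.003, 0, 0, 0],
    [0, 0, 0.003, 0, 0, 0],
    [0, 0, 0.003, 0, 0, 0],
    [0, 0, 0, 0, 0, 0],
  ],
)

```text
time_s: 10.1
tool_pos: [472.3, 214.9, 128.4]
ee_rot: [-2.565, -1.814, -0.001]
contact_force: [1.0, 3.3, -2.2]
opening: 0.435
finger_force: 30.0
```

Request:
carry_out(
  plan=[
    [0.0008, 0, 0.003, 0, 0, 0],
    [0, 0, 0.004, 0, 0, 0],
    [0, 0, 0.004, 0, 0, 0],
    [0, 0, 0.004, 0, 0, 0],
    [0, 0, 0.004, 0, 0, 0],
    [0, 0, 0.004, 0, 0, 0],
    [0, 0, 0.003, 0, 0, 0],
    [0, 0, 0.002, 0, 0, 0],
    [0, 0, 0.002, 0, 0, 0],
    [0, 0, 0, 0, 0, 0],
  ],
)

```text
time_s: 11.1
tool_pos: [472.6, 215.4, 98.6]
ee_rot: [-2.565, -1.814, -0.001]
contact_force: [0.8, 5.7, -0.5]
opening: 0.438
finger_force: 30.0
```

Request:
carry_out(
  plan=[
    [0.001, 0, 0, 0, 0, 0],
    [0, 0, 0.001, 0, 0, 0],
    [0, 0, 0.001, 0, 0, 0],
    [0, 0, 0.001, 0, 0, 0],
    [0, 0, 0, 0, 0, 0],
  ],
)

```text
time_s: 11.6
tool_pos: [473.0, 215.9, 96.7]
ee_rot: [-2.565, -1.813, -0.001]
contact_force: [-3.0, 3.5, 14.1]
opening: 0.438
finger_force: 30.0
```

Request:
carry_out(
  plan=[
    [0, 0, 0, 0, 0, 0],
    [0, 0, 0, 0, 0, 0],
    [0, 0, 0, 0, 0, 0],
    [0, 0, 0, 0, 0, 0],
    [0, 0, -0.005, 0, 0, 0],
    [0, 0, -0.015, 0, 0, 0],
    [0, 0, -0.03, 0, 0, 0],
    [0, 0, -0.035, 0, 0, 0],
    [0, 0, -0.035, 0, 0, 0],
    [0, 0, -0.03, 0, 0, 0],
    [0, 0, -0.015, 0, 0, 0],
    [0, 0, -0.005, 0, 0, 0],
  ],
  hand=0.062,
)

```text
time_s: 12.8
tool_pos: [473.6, 215.9, 267.7]
ee_rot: [-2.565, -1.813, -0.005]
contact_force: [0.3, 0.4, -1.1]
opening: 0.703
finger_force: 0.0
```

```bash
python3 - <<'E'
from h import *
s=st()
im,p=snap('wrist','w6.png');g=cv2.cvtColor(im,cv2.COLOR_RGB2GRAY);np.save('w6p.npy',p,allow_pickle=True)
hough(g,p,'neck',around(p,[473,215,112],42),112,20,3)
hough(g,p,'flange',around(p,[473,215,94],70),94,36,4)
print(proj(p,[473,215,112]))
cv2.imwrite('pics/f.png',im[:,:,::-1])
E
```

```text
time_s 12.8
tool_pos [473.6081 215.9244 267.7345]
contact_force [ 0.2817  0.4143 -1.0935]
opening 0.7028148609671976
finger_force 0.0
joint_positions [-0.9165  0.299   0.4931  1.8734 -0.1665  1.006  -0.693 ]
[[ 0.3337  0.9427  0.0027]
 [ 0.9427 -0.3337  0.0019]
 [ 0.0027  0.0019 -1.    ]]
neck 255.9 180.9 r 17.0 exp 20 [475.2 212.  112. ]
neck 253.2 178.5 r 20.4 exp 20 [473.5 215.2 112. ]
neck 252.2 186.9 r 22.3 exp 20 [469.6 207.3 112. ]
flange 253.9 173.5 r 37.6 exp 36 [474.5 215.9  94. ]
flange 250.2 172.5 r 37.1 exp 36 [471.1 218.2  94. ]
flange 253.2 168.5 r 32.1 exp 36 [475.6 221.2  94. ]
[np.float64(252.83173064619393), np.float64(178.85074140147356)]
```

View pics/f.png

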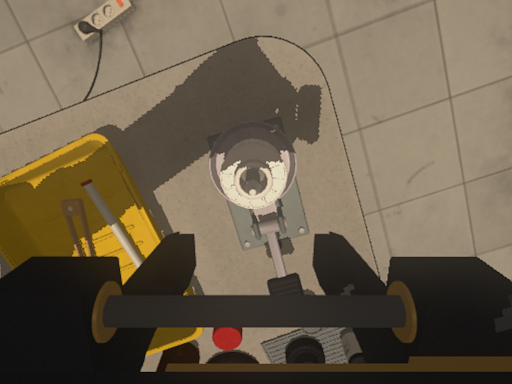

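The wrist view shows the tall reel seated on the spinner, with its neck and the spindle at (253,179) and nothing disturbed. Next is the short reel.

```bash
python3 - <<'E'
from h import *
rows(455,-294,262,-140,16)
E
```

```text
from [473.4 215.9 267.2] -19.49 tilt [0.0019 0.0015]
[[-0.0304,0.0096,0.0003,0,0,np.float64(7.53)],[-0.0289,0.0135,0.0003,0,0,np.float64(7.53)],[-0.0269,0.0171,0.0003,0,0,np.float64(7.53)],[-0.0244,0.0205,0.0003,0,0,np.float64(7.53)],[-0.0215,0.0235,0.0003,0,0,np.float64(7.53)],[-0.0183,0.0261,0.0003,0,0,np.float64(7.53)],[-0.0147,0.0283,0.0003,0,0,np.float64(7.53)],[-0.0108,0.03,0.0003,0,0,np.float64(7.53)],[-0.0068,0.0312,0.0003,0,0,np.float64(7.53)],[-0.0027,0.0318,0.0003,0,0,np.float64(7.53)],[0.0015,0.0319,0.0003,0,0,np.float64(7.53)],[0.0057,0.0314,0.0003,0,0,np.float64(7.53)],[0.0097,0.0304,0.0003,0,0,np.float64(7.53)],[0.0136,0.0288,0.0003,0,0,np.float64(7.53)],[0.0173,0.0268,0.0003,0,0,np.float64(7.53)],[0.0207,0.0243,0.0003,0,0,np.float64(7.53)]]
```

Request:
carry_out(
  plan=[
    [-0.03, 0.01, 0, 0, 0, 7.5],
    [-0.029, 0.014, 0, 0, 0, 7.5],
    [-0.027, 0.017, 0, 0, 0, 7.5],
    [-0.024, 0.02, 0, 0, 0, 7.5],
    [-0.022, 0.024, 0, 0, 0, 7.5],
    [-0.018, 0.026, 0, 0, 0, 7.5],
    [-0.015, 0.028, 0, 0, 0, 7.5],
    [-0.011, 0.03, 0, 0, 0, 7.5],
    [-0.007, 0.031, 0, 0, 0, 7.5],
    [-0.003, 0.032, 0, 0, 0, 7.5],
    [0.002, 0.032, 0, 0, 0, 7.5],
    [0.006, 0.031, 0, 0, 0, 7.5],
  ],
)

```text
time_s: 14.05
tool_pos: [459.8, -167.6, 264.8]
ee_rot: [3.095, -0.54, -0.002]
contact_force: [-0.3, -0.2, 0.0]
opening: 0.706
finger_force: 0.0
```

```bash
python3 - <<'E'
from h import *
st()
rows(455,-294,250,-140,5)
E
```

```text
time_s 14.05
tool_pos [ 459.804  -167.6127  264.8076]
contact_force [-0.3281 -0.1781  0.018 ]
opening 0.7062217264385955
finger_force 0.0
joint_positions [-0.5172  0.3308  0.9571  1.9621 -0.3183  1.0092 -1.3289]
[[ 0.9409 -0.3387 -0.0016]
 [-0.3387 -0.9409 -0.    ]
 [-0.0015  0.0005 -1.    ]]
from [ 459.8 -167.6  264.8] -109.8 tilt [-0.0016 -0.    ]
[[0.0077,0.0241,0.003,0,0,np.float64(6.04)],[0.0102,0.0232,0.003,0,0,np.float64(6.04)],[0.0125,0.022,0.003,0,0,np.float64(6.04)],[0.0148,0.0205,0.003,0,0,np.float64(6.04)],[0.0169,0.0189,0.003,0,0,np.float64(6.04)]]
```

Request:
carry_out(
  plan=[
    [0.008, 0.024, 0.003, 0, 0, 6],
    [0.01, 0.023, 0.003, 0, 0, 6],
    [0.012, 0.022, 0.003, 0, 0, 6],
    [0.015, 0.02, 0.003, 0, 0, 6],
    [0.017, 0.019, 0.003, 0, 0, 6],
    [0, 0, 0, 0, 0, 0],
    [0, 0, 0, 0, 0, 0],
    [0, 0, 0, 0, 0, 0],
  ],
)

```text
time_s: 14.85
tool_pos: [457.1, -291.2, 250.2]
ee_rot: [-2.854, 1.311, 0.002]
contact_force: [-0.6, -0.3, -0.2]
opening: 0.705
finger_force: 0.0
```

```bash
python3 - <<'E'
from h import *
st()
im,p=snap('wrist','w7.png');g=cv2.cvtColor(im,cv2.COLOR_RGB2GRAY)
print(proj(p,[455,-294,46]))
hough(g,p,'neck',around(p,[455,-294,46],30),46,20,1.5,n=2)
hough(g,p,'flange',around(p,[455,-294,28],48),28,36,2,n=2)
hough(g,p,'bore',around(p,[455,-294,46],20),46,8.5,1.5,n=2)
cv2.imwrite('pics/last.png',im[:,:,::-1])
E
```

```text
time_s 14.85
tool_pos [ 457.1062 -291.1512  250.1592]
contact_force [-0.5704 -0.3224 -0.2059]
opening 0.7050652767434996
finger_force 0.0
joint_positions [-0.2619  0.5118  1.0195  1.8537 -0.4989  1.0604 -1.4768]
[[ 0.6514 -0.7587 -0.0009]
 [-0.7587 -0.6514  0.0011]
 [-0.0014 -0.     -1.    ]]
[np.float64(257.39959954217977), np.float64(166.44489536399044)]
neck 255.9 166.2 r 19.2 exp 20 [ 456.5 -293.1   46. ]
neck 255.5 162.9 r 18.7 exp 20 [ 459.4 -295.8   46. ]
flange 255.9 161.9 r 36.0 exp 36 [ 457.4 -294.3   28. ]
flange 252.9 162.2 r 38.2 exp 36 [ 459.9 -291.6   28. ]
bore 257.2 167.2 r 10.2 exp 8.5 [ 454.6 -293.2   46. ]
bore 274.9 154.5 r 7.5 exp 8.5 [ 448.9 -317.6   46. ]
```

Request:
carry_out(
  plan=[
    [0.0015, 0.002, 0.01, 0, 0, 0],
    [0, 0, 0.025, 0, 0, 0],
    [0, 0, 0.035, 0, 0, 0],
    [0, 0, 0.035, 0, 0, 0],
    [0, 0, 0.035, 0, 0, 0],
    [0, 0, 0.03, 0, 0, 0],
    [0, 0, 0.02, 0, 0, 0],
    [0, 0, 0.014, 0, 0, 0],
    [0, 0, 0.008, 0, 0, 0],
    [0, 0, 0.004, 0, 0, 0],
    [0, 0, 0.003, 0, 0, 0],
    [0, 0, 0, 0, 0, 0],
  ],
)

```text
time_s: 16.1
tool_pos: [456.9, -295.0, 32.1]
ee_rot: [2.853, -1.315, 0.001]
contact_force: [-0.5, -0.2, 0.3]
opening: 0.702
finger_force: 0.0
```

```bash
python3 - <<'E'
from h import *
st()
im,p=snap('wrist','w8.png');g=cv2.cvtColor(im,cv2.COLOR_RGB2GRAY)
print(proj(p,[456.5,-293.7,46]))
hough(g,p,'neck',around(p,[456.5,-293.7,46],50),46,20,3,n=3)
hough(g,p,'bore',around(p,[456.5,-293.7,46],30),46,8.5,2.5,n=3)
E
```

```text
time_s 16.1
tool_pos [ 456.8749 -294.9769   32.067 ]
contact_force [-0.4543 -0.2273  0.3487]
opening 0.7020645864953983
finger_force 0.0
joint_positions [-0.0204  0.807   0.6956  1.9635 -0.8268  0.6804 -1.2303]
[[ 0.6497 -0.7602  0.0007]
 [-0.7602 -0.6497 -0.0004]
 [ 0.0007 -0.0003 -1.    ]]
[np.float64(253.64245221757554), np.float64(265.42804389920053)]
neck none
bore 253.2 245.2 r 7.8 exp 8.5 [ 463.7 -301.8   46. ]
bore 253.9 241.2 r 9.6 exp 8.5 [ 464.8 -303.6   46. ]
bore 253.5 267.2 r 8.3 exp 8.5 [ 455.9 -292.9   46. ]
```

Request:
carry_out(
  plan=[
    [-0.002, 0, 0.001, 0, 0, 0],
    [0, 0, 0, 0, 0, 0],
    [0, 0, 0, 0, 0, 0],
  ],
)

```text
time_s: 16.45
tool_pos: [455.3, -293.3, 30.9]
ee_rot: [-2.853, 1.315, -0.0]
contact_force: [0.6, -0.0, 0.1]
opening: 0.703
finger_force: 0.0
```

Request:
carry_out(
  plan=[
    [0, 0, 0, 0, 0, 0],
    [0, 0, 0, 0, 0, 0],
    [0, 0, 0, 0, 0, 0],
    [0, 0, 0, 0, 0, 0],
    [0, 0, 0, 0, 0, 0],
  ],
  hand=0.02,
)

```text
time_s: 16.95
tool_pos: [455.3, -293.3, 30.7]
ee_rot: [-2.853, 1.315, -0.0]
contact_force: [-0.4, -0.3, 0.6]
opening: 0.439
finger_force: 30.0
```

Request:
carry_out(
  plan=[
    [0, 0, -0.005, 0, 0, 0],
    [0, 0, -0.015, 0, 0, 0],
    [0, 0, -0.03, 0, 0, 0],
    [0, 0, -0.035, 0, 0, 0],
    [0, 0, -0.035, 0, 0, 0],
    [0, 0, -0.035, 0, 0, 0],
    [0, 0, -0.03, 0, 0, 0],
    [0, 0, -0.02, 0, 0, 0],
    [0, 0, -0.005, 0, 0, 0],
    [0, 0, 0, 0, 0, 0],
  ],
)

```text
time_s: 17.95
tool_pos: [455.4, -293.3, 241.4]
ee_rot: [-2.853, 1.315, -0.002]
contact_force: [0.6, -0.2, -1.0]
opening: 0.438
finger_force: 30.0
```

```bash
python3 - <<'E'
from h import *
st()
rows(473,209,240,-20,16)
E
```

```text
time_s 17.95
tool_pos [ 455.3729 -293.2903  241.4301]
contact_force [ 0.638  -0.153  -1.0425]
opening 0.43766508183277897
finger_force 29.999833116307855
joint_positions [-0.2515  0.5213  1.0124  1.8654 -0.5124  1.0414 -1.4632]
[[ 0.6496 -0.7603  0.0014]
 [-0.7603 -0.6496 -0.    ]
 [ 0.001  -0.0011 -1.    ]]
from [ 455.4 -293.3  241.4] -139.49 tilt [ 0.0014 -0.    ]
[[-0.0232,-0.0212,0.0001,0,0,np.float64(-7.47)],[-0.0202,-0.0241,0.0001,0,0,np.float64(-7.47)],[-0.0169,-0.0265,0.0001,0,0,np.float64(-7.47)],[-0.0133,-0.0285,0.0001,0,0,np.float64(-7.47)],[-0.0095,-0.0299,0.0001,0,0,np.float64(-7.47)],[-0.0055,-0.0309,0.0001,0,0,np.float64(-7.47)],[-0.0015,-0.0314,0.0001,0,0,np.float64(-7.47)],[0.0026,-0.0313,0.0001,0,0,np.float64(-7.47)],[0.0067,-0.0307,0.0001,0,0,np.float64(-7.47)],[0.0106,-0.0296,0.0001,0,0,np.float64(-7.47)],[0.0144,-0.0279,0.0001,0,0,np.float64(-7.47)],[0.0179,-0.0258,0.0001,0,0,np.float64(-7.47)],[0.0211,-0.0233,0.0001,0,0,np.float64(-7.47)],[0.0239,-0.0203,0.0001,0,0,np.float64(-7.47)],[0.0264,-0.0171,0.0001,0,0,np.float64(-7.47)],[0.0284,-0.0135,0.0001,0,0,np.float64(-7.47)]]
```

Request:
carry_out(
  plan=[
    [-0.023, -0.021, 0, 0, 0, -7.5],
    [-0.02, -0.024, 0, 0, 0, -7.5],
    [-0.017, -0.026, 0, 0, 0, -7.5],
    [-0.013, -0.028, 0, 0, 0, -7.5],
    [-0.01, -0.03, 0, 0, 0, -7.5],
    [-0.006, -0.031, 0, 0, 0, -7.5],
    [-0.002, -0.031, 0, 0, 0, -7.5],
    [0.003, -0.031, 0, 0, 0, -7.5],
    [0.007, -0.031, 0, 0, 0, -7.5],
    [0.011, -0.03, 0, 0, 0, -7.5],
    [0.014, -0.028, 0, 0, 0, -7.5],
    [0.018, -0.026, 0, 0, 0, -7.5],
  ],
)

```text
time_s: 19.15
tool_pos: [465.0, 84.0, 239.6]
ee_rot: [-2.944, -1.096, 0.003]
contact_force: [1.0, 0.0, -1.0]
opening: 0.443
finger_force: 30.0
```

```bash
python3 - <<'E'
from h import *
st()
rows(473.5,213,230,-20,5)
E
```

```text
time_s 19.15
tool_pos [464.9954  84.0088 239.642 ]
contact_force [ 1.0163  0.0467 -1.0469]
opening 0.44307738136860836
finger_force 29.99666679650545
joint_positions [-0.8158  0.2648  0.6415  2.0187 -0.1978  0.9207 -0.9285]
[[ 0.7568  0.6537 -0.0021]
 [ 0.6537 -0.7568 -0.0006]
 [-0.002  -0.0009 -1.    ]]
from [465.   84.  239.6] -49.18 tilt [-0.0021 -0.0006]
[[0.0182,-0.0184,0.0019,0,0,np.float64(-5.84)],[0.0199,-0.0165,0.0019,0,0,np.float64(-5.84)],[0.0215,-0.0144,0.0019,0,0,np.float64(-5.84)],[0.0229,-0.0121,0.0019,0,0,np.float64(-5.84)],[0.024,-0.0097,0.0019,0,0,np.float64(-5.84)]]
```

Request:
carry_out(
  plan=[
    [0.018, -0.018, 0.002, 0, 0, -5.8],
    [0.02, -0.017, 0.002, 0, 0, -5.8],
    [0.021, -0.014, 0.002, 0, 0, -5.8],
    [0.022, -0.012, 0.002, 0, 0, -5.8],
    [0.018, -0.007, 0.002, 0, 0, -5.8],
    [0, 0, 0, 0, 0, 0],
    [0, 0, 0, 0, 0, 0],
    [0, 0, 0, 0, 0, 0],
  ],
)

```text
time_s: 19.95
tool_pos: [474.5, 202.3, 230.3]
ee_rot: [2.584, 1.786, -0.002]
contact_force: [-0.2, -0.3, -0.6]
opening: 0.44
finger_force: 30.0
```

```bash
python3 - <<'E'
from h import *
s=st();T=np.array(s['tool_pos'])
im,p=snap('wrist','w9.png');g=cv2.cvtColor(im,cv2.COLOR_RGB2GRAY)
z=T[2]+15.3
hough(g,p,'neck',(195,215,315,296),z,20,3)
hough(g,p,'bore',(215,232,295,296),z,8.5,3)
print(proj(p,[T[0],T[1],z]))
c=cv2.imread('pics/w9.png');cv2.imwrite('pics/last.png',c)
E
```

```text
time_s 19.95
tool_pos [474.4751 202.2826 230.2683]
contact_force [-0.2367 -0.2892 -0.5796]
opening 0.44026016279730873
finger_force 29.999740244820714
joint_positions [-0.8787  0.3417  0.4802  1.9205 -0.1941  0.926  -0.6656]
[[ 0.3531  0.9356 -0.0009]
 [ 0.9356 -0.3531 -0.0011]
 [-0.0014 -0.0005 -1.    ]]
neck 253.5 258.2 r 19.5 exp 20 [475.9 205.2 245.6]
neck 253.9 254.9 r 20.5 exp 20 [476.7 206.8 245.6]
neck 250.5 255.5 r 21.4 exp 20 [475.1 207.  245.6]
bore 253.9 242.2 r 8.0 exp 8.5 [479.  213.  245.6]
bore 281.9 275.5 r 9.0 exp 8.5 [485.4 191.5 245.6]
bore 271.5 274.9 r 8.0 exp 8.5 [480.8 193.7 245.6]
[np.float64(252.9298146405138), np.float64(264.2225791658483)]
```

Request:
carry_out(
  plan=[
    [0.004, -0.002, 0, 0, 0, 0],
    [0.004, -0.002, 0.005, 0, 0, 0],
    [0.003, -0.002, 0.01, 0, 0, 0],
    [0, 0, 0.01, 0, 0, 0],
    [0, 0, 0.01, 0, 0, 0],
    [0, 0, 0.007, 0, 0, 0],
    [0, 0, 0.005, 0, 0, 0],
    [0, 0, 0.003, 0, 0, 0],
    [0, 0, 0.003, 0, 0, 0],
    [0, 0, 0.003, 0, 0, 0],
    [0, 0, 0, 0, 0, 0],
  ],
)

```text
time_s: 21.1
tool_pos: [472.9, 216.2, 174.5]
ee_rot: [2.581, 1.791, -0.0]
contact_force: [0.1, -0.5, -0.7]
opening: 0.441
finger_force: 30.0
```

Request:
carry_out(
  plan=[
    [0, 0, 0.005, 0, 0, 0],
    [0, 0, 0.005, 0, 0, 0],
    [0, 0, 0.003, 0, 0, 0],
    [0, 0, 0.002, 0, 0, 0],
    [0, 0, 0.002, 0, 0, 0],
    [0, 0, 0.002, 0, 0, 0],
    [0, 0, 0.002, 0, 0, 0],
    [0, 0, 0, 0, 0, 0],
  ],
)

```text
time_s: 21.9
tool_pos: [472.8, 216.3, 153.5]
ee_rot: [2.581, 1.791, -0.001]
contact_force: [-0.7, 0.2, -1.4]
opening: 0.442
finger_force: 30.0
```

Request:
carry_out(
  plan=[
    [0, 0, 0.002, 0, 0, 0],
    [0, 0, 0.002, 0, 0, 0],
    [0, 0, 0.002, 0, 0, 0],
    [0, 0, 0.002, 0, 0, 0],
    [0, 0, 0.002, 0, 0, 0],
    [0, 0, 0.002, 0, 0, 0],
    [0, 0, 0, 0, 0, 0],
  ],
)

```text
time_s: 22.6
tool_pos: [472.3, 215.2, 141.0]
ee_rot: [2.581, 1.79, -0.003]
contact_force: [-1.6, -4.3, -1.0]
opening: 0.441
finger_force: 30.0
```

Request:
carry_out(
  plan=[
    [-0.001, 0, 0.001, 0, 0, 0],
    [0, 0, 0.003, 0, 0, 0],
    [0, 0, 0.003, 0, 0, 0],
    [0, 0, 0.003, 0, 0, 0],
    [0, 0, 0.003, 0, 0, 0],
    [0, 0, 0.002, 0, 0, 0],
    [0, 0, 0.002, 0, 0, 0],
    [0, 0, 0.001, 0, 0, 0],
    [0, 0, 0.001, 0, 0, 0],
    [0, 0, 0, 0, 0, 0],
  ],
)

```text
time_s: 23.6
tool_pos: [472.3, 214.9, 122.4]
ee_rot: [2.581, 1.791, -0.002]
contact_force: [-2.6, -4.1, 1.1]
opening: 0.444
finger_force: 30.0
```

Home should come at a TCP height of about 120.7.

Request:
carry_out(
  plan=[
    [-0.0006, -0.0003, 0.001, 0, 0, 0],
    [0, 0, 0.001, 0, 0, 0],
    [0, 0, 0.001, 0, 0, 0],
    [0, 0, 0, 0, 0, 0],
  ],
)

```text
time_s: 24.0
tool_pos: [472.2, 214.9, 120.6]
ee_rot: [-2.581, -1.79, -0.0]
contact_force: [-6.0, -5.6, 14.4]
opening: 0.441
finger_force: 30.0
```

Request:
carry_out(
  plan=[
    [0, 0, 0, 0, 0, 0],
    [0, 0, 0, 0, 0, 0],
    [0, 0, 0, 0, 0, 0],
    [0, 0, 0, 0, 0, 0],
    [0, 0, -0.005, 0, 0, 0],
    [0, 0, -0.015, 0, 0, 0],
    [0, 0, -0.03, 0, 0, 0],
    [0, 0, -0.035, 0, 0, 0],
    [0, 0, -0.025, 0, 0, 0],
    [0, 0, -0.015, 0, 0, 0],
    [0, 0, -0.005, 0, 0, 0],
  ],
  hand=0.062,
)

```text
time_s: 25.1
tool_pos: [473.0, 215.4, 251.7]
ee_rot: [-2.581, -1.791, -0.005]
contact_force: [0.2, 1.1, 0.0]
opening: 0.708
finger_force: 0.0
```

```bash
python3 - <<'E'
from h import *
st()
im,p=snap('wrist','w10.png');g=cv2.cvtColor(im,cv2.COLOR_RGB2GRAY)
hough(g,p,'neck',around(p,[472,214.5,136],50),136,20,3)
hough(g,p,'flange',around(p,[472,214.5,118],80),118,36,4)
rows(448,-115,230,-15,11)
E
```

```text
time_s 25.1
tool_pos [473.0328 215.4051 251.6814]
contact_force [0.2237 1.0971 0.0039]
opening 0.7082432367732195
finger_force 0.0
joint_positions [-0.9097  0.3176  0.4877  1.8929 -0.1792  0.9702 -0.699 ]
[[ 0.35    0.9367  0.0028]
 [ 0.9367 -0.35    0.0021]
 [ 0.003   0.0019 -1.    ]]
neck 251.9 189.2 r 20.6 exp 20 [471.9 215.4 136. ]
neck 247.9 194.2 r 22.6 exp 20 [466.9 212.3 136. ]
neck 254.5 185.9 r 22.3 exp 20 [475.2 217.4 136. ]
flange 253.9 179.9 r 38.0 exp 36 [475.  218.4 118. ]
flange 251.5 182.9 r 34.5 exp 36 [471.9 216.5 118. ]
flange 250.5 178.5 r 37.3 exp 36 [472.5 220.7 118. ]
from [472.8 215.3 251.3] -20.49 tilt [0.0022 0.0017]
[[-0.0289,0.0084,0.0019,0,0,np.float64(-0.5)],[-0.029,0.0081,0.0019,0,0,np.float64(-0.5)],[-0.0291,0.0079,0.0019,0,0,np.float64(-0.5)],[-0.0291,0.0076,0.0019,0,0,np.float64(-0.5)],[-0.0292,0.0074,0.0019,0,0,np.float64(-0.5)],[-0.0293,0.0071,0.0019,0,0,np.float64(-0.5)],[-0.0293,0.0069,0.0019,0,0,np.float64(-0.5)],[-0.0294,0.0066,0.0019,0,0,np.float64(-0.5)],[-0.0294,0.0064,0.0019,0,0,np.float64(-0.5)],[-0.0295,0.0061,0.0019,0,0,np.float64(-0.5)],[-0.0295,0.0058,0.0019,0,0,np.float64(-0.5)]]
```

Request:
carry_out(
  plan=[
    [-0.029, 0.008, 0.002, 0, 0, -0.5],
    [-0.029, 0.008, 0.002, 0, 0, -0.5],
    [-0.029, 0.008, 0.002, 0, 0, -0.5],
    [-0.029, 0.008, 0.002, 0, 0, -0.5],
    [-0.029, 0.007, 0.002, 0, 0, -0.5],
    [-0.029, 0.007, 0.002, 0, 0, -0.5],
    [-0.029, 0.007, 0.002, 0, 0, -0.5],
    [-0.029, 0.007, 0.002, 0, 0, -0.5],
    [-0.029, 0.006, 0.002, 0, 0, -0.5],
    [-0.029, 0.006, 0.002, 0, 0, -0.5],
    [-0.028, 0.006, 0.002, 0, 0, -0.5],
    [-0.003, 0, 0, 0, 0, 0],
  ],
)

```text
time_s: 26.35
tool_pos: [446.0, -118.0, 226.9]
ee_rot: [2.497, 1.906, -0.003]
contact_force: [-0.3, 0.6, -0.7]
opening: 0.701
finger_force: 0.0
```

Request:
carry_out(
  plan=[
    [0, 0, 0, 0, 0, 0],
    [0, 0, 0, 0, 0, 0],
    [0, 0, 0, 0, 0, 0],
  ],
)

```text
time_s: 26.65
tool_pos: [447.4, -113.3, 227.5]
ee_rot: [-2.49, -1.915, 0.0]
contact_force: [-0.1, 0.3, 0.8]
opening: 0.704
finger_force: 0.0
```

```bash
python3 - <<'E'
from h import *
st()
im,p=snap('wrist','w11.png');g=cv2.cvtColor(im,cv2.COLOR_RGB2GRAY)
X=[448,-115]
hough(g,p,'skirt',around(p,X+[24],50),24,31,2)
hough(g,p,'hub',around(p,X+[42],32),42,19,1.5)
hough(g,p,'bore',around(p,X+[42],22),42,8.5,1.5)
E
```

```text
time_s 26.65
tool_pos [ 447.361  -113.321   227.4901]
contact_force [-0.1137  0.3397  0.8487]
opening 0.7041363386265199
finger_force 0.0
joint_positions [-0.3844  0.2595  0.6291  2.0576 -0.1972  0.8826  0.0953]
[[ 0.2567  0.9665 -0.0004]
 [ 0.9665 -0.2567  0.0004]
 [ 0.0003 -0.0005 -1.    ]]
skirt 251.5 167.9 r 31.2 exp 31 [ 445.  -113.3   24. ]
skirt 238.2 173.5 r 32.9 exp 31 [ 428.2 -115.8   24. ]
skirt 254.2 170.5 r 32.5 exp 31 [ 447.2 -117.1   24. ]
hub 250.2 176.2 r 20.7 exp 19 [ 442.3 -118.2   42. ]
hub 252.5 169.2 r 20.3 exp 19 [ 446.8 -111.2   42. ]
hub 258.9 167.5 r 19.5 exp 19 [ 454.  -111.2   42. ]
bore 250.9 173.9 r 8.5 exp 8.5 [ 443.7 -115.9   42. ]
bore 251.5 170.9 r 7.4 exp 8.5 [ 445.3 -112.8   42. ]
bore 265.5 159.2 r 9.2 exp 8.5 [ 463.4 -104.1   42. ]
```

Request:
carry_out(
  plan=[
    [-0.002, -0.002, 0.01, 0, 0, 0],
    [0, 0, 0.025, 0, 0, 0],
    [0, 0, 0.03, 0, 0, 0],
    [0, 0, 0.035, 0, 0, 0],
    [0, 0, 0.03, 0, 0, 0],
    [0, 0, 0.02, 0, 0, 0],
    [0, 0, 0.013, 0, 0, 0],
    [0, 0, 0.007, 0, 0, 0],
    [0, 0, 0, 0, 0, 0],
    [0, 0, 0, 0, 0, 0],
  ],
)

```text
time_s: 27.7
tool_pos: [445.3, -116.2, 58.3]
ee_rot: [2.492, 1.912, 0.001]
contact_force: [0.4, 0.7, -0.0]
opening: 0.703
finger_force: 0.0
```

```bash
python3 - <<'E'
from h import *
st()
im,p=snap('wrist','w12.png');g=cv2.cvtColor(im,cv2.COLOR_RGB2GRAY)
X=[445,-115]
hough(g,p,'skirt',around(p,X+[24],75),24,31,3)
hough(g,p,'hub',around(p,X+[42],48),42,19,3)
hough(g,p,'bore',around(p,X+[42],30),42,8.5,3)
E
```

```text
time_s 27.7
tool_pos [ 445.2817 -116.1563   58.2926]
contact_force [ 0.4341  0.7062 -0.0114]
opening 0.7027338534447767
finger_force 0.0
joint_positions [-0.1834  0.5705  0.4228  2.1592 -0.48    0.5006  0.3451]
[[ 0.2586  0.966   0.0011]
 [ 0.966  -0.2586 -0.0002]
 [ 0.0001  0.0011 -1.    ]]
skirt 251.5 218.5 r 30.6 exp 31 [ 445.3 -112.3   24. ]
skirt 251.2 215.2 r 31.8 exp 31 [ 445.7 -110.1   24. ]
skirt 248.5 218.9 r 32.2 exp 31 [ 443.4 -112.1   24. ]
hub 262.9 224.5 r 20.6 exp 19 [ 452.6 -110.7   42. ]
hub 265.5 227.2 r 18.4 exp 19 [ 453.6 -112.7   42. ]
hub 249.2 232.9 r 18.9 exp 19 [ 443.7 -113.7   42. ]
bore 251.2 237.9 r 9.6 exp 8.5 [ 444. -117.   42.]
bore 251.2 223.2 r 8.0 exp 8.5 [ 446.4 -108.2   42. ]
bore 251.9 234.2 r 7.6 exp 8.5 [ 444.9 -114.9   42. ]
```

Request:
carry_out(
  plan=[
    [0.002, -0.0005, 0.006, 0, 0, 0],
    [0, 0, 0.008, 0, 0, 0],
    [0, 0, 0.008, 0, 0, 0],
    [0, 0, 0.006, 0, 0, 0],
    [0, 0, 0.003, 0, 0, 0],
    [0, 0, 0.001, 0, 0, 0],
    [0, 0, 0, 0, 0, 0],
    [0, 0, 0, 0, 0, 0],
  ],
)

```text
time_s: 28.55
tool_pos: [445.0, -114.1, 25.9]
ee_rot: [2.492, 1.912, 0.0]
contact_force: [-0.2, 0.1, -0.6]
opening: 0.701
finger_force: 0.0
```

Request:
carry_out(
  plan=[
    [0, 0, 0, 0, 0, 0],
    [0, 0, 0, 0, 0, 0],
    [0, 0, 0, 0, 0, 0],
    [0, 0, 0, 0, 0, 0],
    [0, 0, 0, 0, 0, 0],
  ],
  hand=0.02,
)

```text
time_s: 29.05
tool_pos: [444.9, -113.9, 25.8]
ee_rot: [2.492, 1.913, 0.0]
contact_force: [-0.5, 0.9, 1.6]
opening: 0.422
finger_force: 30.0
```

Request:
carry_out(
  plan=[
    [0, 0, -0.005, 0, 0, 0],
    [0, 0, -0.015, 0, 0, 0],
    [0, 0, -0.03, 0, 0, 0],
    [0, 0, -0.035, 0, 0, 0],
    [0, 0, -0.035, 0, 0, 0],
    [0, 0, -0.035, 0, 0, 0],
    [0, 0, -0.03, 0, 0, 0],
    [0, 0, -0.02, 0, 0, 0],
    [0, 0, -0.005, 0, 0, 0],
    [0, 0, 0, 0, 0, 0],
  ],
)

```text
time_s: 30.05
tool_pos: [444.9, -113.8, 236.0]
ee_rot: [2.492, 1.913, 0.002]
contact_force: [-0.6, 0.1, -0.5]
opening: 0.426
finger_force: 30.0
```

```bash
python3 - <<'E'
from h import *
st()
rows(472.3,212,235,-20,11)
E
```

```text
time_s 30.05
tool_pos [ 444.9428 -113.7839  235.9643]
contact_force [-0.6203  0.1332 -0.5116]
opening 0.42632378604330834
finger_force 29.99993343371898
joint_positions [-0.4173  0.2441  0.6661  2.0562 -0.1927  0.9001  0.0935]
[[ 0.2583  0.9661  0.0011]
 [ 0.9661 -0.2583  0.0005]
 [ 0.0008  0.001  -1.    ]]
from [ 444.9 -113.8  236. ] -14.97 tilt [0.0011 0.0005]
[[0.0293,-0.0052,0.0001,0,0,np.float64(0.46)],[0.0292,-0.0055,0.0001,0,0,np.float64(0.46)],[0.0292,-0.0057,0.0001,0,0,np.float64(0.46)],[0.0291,-0.006,0.0001,0,0,np.float64(0.46)],[0.0291,-0.0062,0.0001,0,0,np.float64(0.46)],[0.029,-0.0064,0.0001,0,0,np.float64(0.46)],[0.029,-0.0067,0.0001,0,0,np.float64(0.46)],[0.0289,-0.0069,0.0001,0,0,np.float64(0.46)],[0.0289,-0.0071,0.0001,0,0,np.float64(0.46)],[0.0288,-0.0073,0.0001,0,0,np.float64(0.46)],[0.0287,-0.0076,0.0001,0,0,np.float64(0.46)]]
```

Request:
carry_out(
  plan=[
    [0.029, -0.005, 0, 0, 0, 0.5],
    [0.029, -0.0055, 0, 0, 0, 0.5],
    [0.029, -0.006, 0, 0, 0, 0.5],
    [0.029, -0.006, 0, 0, 0, 0.5],
    [0.029, -0.006, 0, 0, 0, 0.5],
    [0.029, -0.0065, 0, 0, 0, 0.5],
    [0.029, -0.0065, 0, 0, 0, 0.5],
    [0.029, -0.007, 0, 0, 0, 0.5],
    [0.029, -0.007, 0, 0, 0, 0.5],
    [0.029, -0.0075, 0, 0, 0, 0],
    [0.022, -0.006, 0, 0, 0, 0],
    [0.006, -0.0015, 0, 0, 0, 0],
  ],
)

```text
time_s: 31.25
tool_pos: [471.8, 213.0, 233.9]
ee_rot: [-2.561, -1.818, 0.004]
contact_force: [-1.1, 0.5, -0.7]
opening: 0.43
finger_force: 30.0
```

Request:
carry_out(
  plan=[
    [0, 0, 0.005, 0, 0, 0],
    [0, 0, 0.01, 0, 0, 0],
    [0, 0, 0.01, 0, 0, 0],
    [0, 0, 0.005, 0, 0, 0],
    [0, 0, 0, 0, 0, 0],
    [0, 0, 0, 0, 0, 0],
    [0, 0, 0, 0, 0, 0],
  ],
)

```text
time_s: 31.95
tool_pos: [473.2, 210.6, 206.1]
ee_rot: [2.566, 1.813, 0.001]
contact_force: [0.9, 0.5, -0.1]
opening: 0.426
finger_force: 30.0
```

```bash
python3 - <<'E'
from h import *
s=st();T=np.array(s['tool_pos']);M=R.from_rotvec(s['ee_rot']).as_matrix()
print('shift tool',M.T@(np.array([472.1,214.9,T[2]])-T))
E
```

```text
time_s 31.95
tool_pos [473.196  210.6333 206.0795]
contact_force [ 0.8821  0.5318 -0.1413]
opening 0.42641889609416894
finger_force 29.999924199655652
joint_positions [-0.9043  0.3829  0.4993  1.9401 -0.2355  0.8746 -0.6237]
[[ 0.3338  0.9426  0.0006]
 [ 0.9426 -0.3338  0.0004]
 [ 0.0006  0.0005 -1.    ]]
shift tool [ 3.656  -2.4574  0.001 ]
```

Request:
carry_out(
  plan=[
    [0.002, -0.001, 0.004, 0, 0, 0],
    [0.0015, -0.0015, 0.008, 0, 0, 0],
    [0, 0, 0.01, 0, 0, 0],
    [0, 0, 0.01, 0, 0, 0],
    [0, 0, 0.006, 0, 0, 0],
    [0, 0, 0.004, 0, 0, 0],
    [0, 0, 0.002, 0, 0, 0],
    [0, 0, 0, 0, 0, 0],
  ],
)

```text
time_s: 32.75
tool_pos: [471.7, 214.7, 161.6]
ee_rot: [2.565, 1.813, -0.0]
contact_force: [-0.2, 0.1, -0.7]
opening: 0.426
finger_force: 30.0
```

Request:
carry_out(
  plan=[
    [0, 0, 0.002, 0, 0, 0],
    [0, 0, 0.002, 0, 0, 0],
    [0, 0, 0.002, 0, 0, 0],
    [0, 0, 0.002, 0, 0, 0],
    [0, 0, 0.002, 0, 0, 0],
    [0, 0, 0, 0, 0, 0],
  ],
)

```text
time_s: 33.35
tool_pos: [471.5, 214.7, 151.4]
ee_rot: [2.565, 1.814, -0.001]
contact_force: [-0.1, 1.0, -1.1]
opening: 0.43
finger_force: 30.0
```

Entering cleanly with 11.6 mm left.

Request:
carry_out(
  plan=[
    [0, 0, 0.002, 0, 0, 0],
    [0, 0, 0.002, 0, 0, 0],
    [0, 0, 0.002, 0, 0, 0],
    [0, 0, 0.002, 0, 0, 0],
    [0, 0, 0.001, 0, 0, 0],
    [0, 0, 0.001, 0, 0, 0],
    [0, 0, 0, 0, 0, 0],
  ],
)

```text
time_s: 34.05
tool_pos: [471.6, 214.7, 141.6]
ee_rot: [2.565, 1.813, -0.0]
contact_force: [0.1, -0.3, -1.3]
opening: 0.428
finger_force: 30.0
```

Request:
carry_out(
  plan=[
    [0, 0, 0.001, 0, 0, 0],
    [0, 0, 0.001, 0, 0, 0],
    [0, 0, 0.0005, 0, 0, 0],
    [0, 0, 0, 0, 0, 0],
  ],
)

```text
time_s: 34.45
tool_pos: [471.9, 214.9, 139.8]
ee_rot: [-2.565, -1.813, -0.001]
contact_force: [-1.2, -0.6, 6.3]
opening: 0.426
finger_force: 30.0
```

Request:
carry_out(
  plan=[
    [0, 0, 0, 0, 0, 0],
    [0, 0, 0, 0, 0, 0],
    [0, 0, 0, 0, 0, 0],
    [0, 0, 0, 0, 0, 0],
    [0, 0, -0.005, 0, 0, 0],
    [0, 0, -0.015, 0, 0, 0],
    [0, 0, -0.03, 0, 0, 0],
    [0, 0, -0.035, 0, 0, 0],
    [0, 0, -0.02, 0, 0, 0],
    [0, 0, -0.005, 0, 0, 0],
    [0, 0, 0, 0, 0, 0],
  ],
  hand=0.062,
)

```text
time_s: 35.55
tool_pos: [471.9, 215.0, 249.6]
ee_rot: [-2.565, -1.814, -0.002]
contact_force: [0.2, -0.6, 0.7]
opening: 0.705
finger_force: 0.0
```

```bash
python3 - <<'E'
from h import *
st()
im,p=snap('wrist','w13.png');g=cv2.cvtColor(im,cv2.COLOR_RGB2GRAY)
hough(g,p,'hub',around(p,[472,215,156],50),156,19,3)
hough(g,p,'skirt',around(p,[472,215,138],75),138,31,4)
rows(462,50,200,-10,6)
E
```

```text
time_s 35.55
tool_pos [471.8519 214.9944 249.58  ]
contact_force [ 0.1924 -0.5849  0.6615]
opening 0.7052044864920742
finger_force 0.0
joint_positions [-0.9387  0.3239  0.5242  1.8978 -0.1951  0.9687 -0.666 ]
[[ 0.3334  0.9428  0.0009]
 [ 0.9428 -0.3334  0.0009]
 [ 0.0011  0.0005 -1.    ]]
hub 275.5 172.2 r 19.5 exp 19 [495.3 227.8 156. ]
hub 231.5 172.5 r 18.6 exp 19 [462.1 239.3 156. ]
hub 263.2 180.5 r 20.1 exp 19 [483.8 224.6 156. ]
skirt 253.9 188.9 r 30.6 exp 31 [472.6 215.6 138. ]
skirt 254.9 184.5 r 34.4 exp 31 [474.8 219.  138. ]
skirt 253.9 171.9 r 29.0 exp 31 [477.7 230.  138. ]
from [471.3 214.7 248.6] -19.48 tilt [-0.0006 -0.0002]
[[-0.0264,0.0077,0.0081,0,0,np.float64(-1.58)],[-0.0266,0.007,0.0081,0,0,np.float64(-1.58)],[-0.0268,0.0062,0.0081,0,0,np.float64(-1.58)],[-0.0269,0.0055,0.0081,0,0,np.float64(-1.58)],[-0.0271,0.0047,0.0081,0,0,np.float64(-1.58)],[-0.0272,0.004,0.0081,0,0,np.float64(-1.58)]]
```

Request:
carry_out(
  plan=[
    [-0.026, 0.008, 0.004, 0, 0, -1.5],
    [-0.027, 0.007, 0.008, 0, 0, -1.5],
    [-0.027, 0.006, 0.008, 0, 0, -1.5],
    [-0.027, 0.006, 0.009, 0, 0, -1.5],
    [-0.027, 0.005, 0.009, 0, 0, -1.5],
    [-0.024, 0.004, 0.009, 0, 0, -1.5],
    [0, 0, 0, 0, 0, 0],
    [0, 0, 0, 0, 0, 0],
    [0, 0, 0, 0, 0, 0],
    [0, 0, 0, 0, 0, 0],
  ],
  hand=0.0,
)

```text
time_s: 36.6
tool_pos: [463.4, 54.0, 202.2]
ee_rot: [-2.413, -2.011, -0.0]
contact_force: [0.1, 0.9, 0.2]
opening: 0.005
finger_force: 0.0
```

```bash
python3 - <<'E'
from h import *
st()
im,p=snap('wrist','w14.png');g=cv2.cvtColor(im,cv2.COLOR_RGB2GRAY)
c=cv2.imread('pics/w14.png');t,_=snap('top','t14.png')
u,v=proj(p,[462.5,65,97]);print(u,v)
tt=cv2.resize(t[155:245,120:380],None,fx=2,fy=2)[:,:,::-1]
o=np.zeros((384+180,520,3),np.uint8);o[:384,:512]=c;o[384:]=tt;cv2.imwrite('pics/m14.png',o)
E
```

```text
time_s 36.6
tool_pos [463.4073  53.9851 202.1804]
contact_force [0.0992 0.852  0.2196]
opening 0.0050166349147779355
finger_force 0.0
joint_positions [-0.6651  0.3018  0.5397  2.0674 -0.2099  0.8242 -0.1832]
[[ 0.1803  0.9836  0.    ]
 [ 0.9836 -0.1803  0.0002]
 [ 0.0002  0.     -1.    ]]
249.85351698731463 179.6104443043031
```

View pics/m14.png

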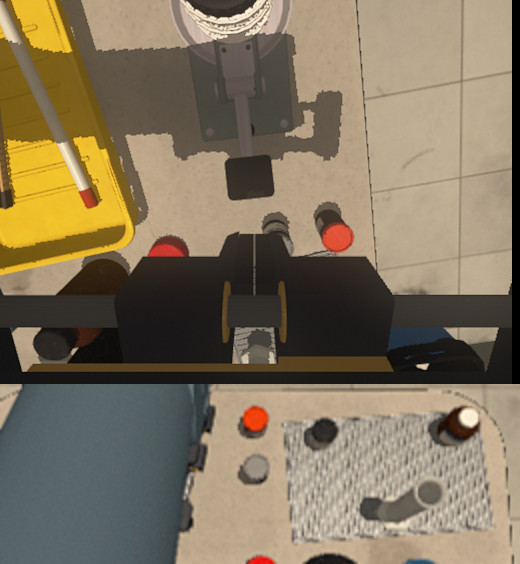

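The wrist view shows the black lever pad centred at (249.5,177), about (463,67). The stack is at the top edge, and in the top view the cans, bottle and graduate are all still standing. Pressing.

Request:
carry_out(
  plan=[
    [0.003, -0.001, 0.01, 0, 0, 0],
    [0.003, -0.001, 0.02, 0, 0, 0],
    [0.003, 0, 0.025, 0, 0, 0],
    [0, 0, 0.02, 0, 0, 0],
    [0, 0, 0.012, 0, 0, 0],
    [0, 0, 0.006, 0, 0, 0],
    [0, 0, 0.004, 0, 0, 0],
    [0, 0, 0, 0, 0, 0],
    [0, 0, 0, 0, 0, 0],
  ],
)

```text
time_s: 37.6
tool_pos: [463.4, 62.1, 105.8]
ee_rot: [2.415, 2.009, 0.002]
contact_force: [-0.6, 0.3, -0.0]
opening: 0.003
finger_force: 0.0
```

Request:
carry_out(
  plan=[
    [-0.002, 0, 0.005, 0, 0, 0],
    [-0.002, 0, 0.005, 0, 0, 0],
    [-0.001, 0, 0.005, 0, 0, 0],
    [-0.001, 0, 0.005, 0, 0, 0],
    [-0.001, 0, 0.005, 0, 0, 0],
    [0, 0, 0.005, 0, 0, 0],
    [0, 0, 0.005, 0, 0, 0],
    [0, 0, 0.005, 0, 0, 0],
    [0, 0, 0, 0, 0, 0],
  ],
)

```text
time_s: 38.5
tool_pos: [463.2, 52.5, 65.8]
ee_rot: [2.415, 2.004, 0.002]
contact_force: [0.0, -6.8, 10.8]
opening: 0.001
finger_force: 5.3
```

Request:
carry_out(
  plan=[
    [0.001, 0, 0.005, 0, 0, 0],
    [0.001, 0, 0.004, 0, 0, 0],
    [0.001, 0, 0.004, 0, 0, 0],
    [0.001, 0, 0.004, 0, 0, 0],
    [0.001, 0, 0.003, 0, 0, 0],
    [0, 0, 0.002, 0, 0, 0],
    [0, 0, 0, 0, 0, 0],
  ],
)

```text
time_s: 39.2
tool_pos: [463.4, 55.0, 43.7]
ee_rot: [2.416, 2.0, -0.002]
contact_force: [-0.4, -13.8, 9.7]
opening: -0.0
finger_force: 7.0
```

Request:
carry_out(
  plan=[
    [0, 0, 0.002, 0, 0, 0],
    [0, 0, 0.002, 0, 0, 0],
    [0, 0, 0.001, 0, 0, 0],
    [0, 0, 0, 0, 0, 0],
  ],
)

```text
time_s: 39.6
tool_pos: [463.6, 55.3, 41.2]
ee_rot: [2.418, 2.001, 0.001]
contact_force: [-10.4, -14.0, 51.9]
opening: 0.005
finger_force: 26.6
```

At the stop: the force jumped with no more travel. Letting it spring back.

Request:
carry_out(
  plan=[
    [0, 0, -0.004, 0, 0, 0],
    [0, 0, -0.01, 0, 0, 0],
    [-0.001, 0, -0.01, 0, 0, 0],
    [0, 0, -0.01, 0, 0, 0],
    [0, 0, -0.012, 0, 0, 0],
    [0.002, 0, -0.015, 0, 0, 0],
    [0, 0, -0.02, 0, 0, 0],
    [0, 0, -0.03, 0, 0, 0],
    [0, 0, -0.035, 0, 0, 0],
    [0, 0, -0.03, 0, 0, 0],
    [0, 0, -0.015, 0, 0, 0],
    [0, 0, 0, 0, 0, 0],
  ],
)

```text
time_s: 40.8
tool_pos: [464.2, 61.3, 231.1]
ee_rot: [2.414, 2.008, 0.007]
contact_force: [-0.4, -0.1, -0.9]
opening: 0.003
finger_force: 0.0
```

Request:
carry_out(
  plan=[
    [-0.01, 0, 0, 0, 0, 0],
    [0, 0, 0, 0, 0, 0],
    [0, 0, 0, 0, 0, 0],
    [0, 0, 0, 0, 0, 0],
  ],
)

```text
time_s: 41.2
tool_pos: [460.5, 51.0, 228.5]
ee_rot: [-2.415, -2.009, 0.002]
contact_force: [0.1, -0.2, 0.3]
opening: 0.004
finger_force: 0.0
```

```bash
python3 - <<'E'
from h import *
st()
im,p=snap('wrist','w15.png');g=cv2.cvtColor(im,cv2.COLOR_RGB2GRAY)
u,v=map(int,proj(p,[463,67,97]));print(u,v)
b=(g[v-45:v+40,u-50:u+50]<50).astype(np.uint8);n,l,s,c=cv2.connectedComponentsWithStats(b);i=1+s[1:,4].argmax()
k=(np.argwhere(l==i)[:,::-1]+[u-50,v-45]).astype(np.float32);r=cv2.minAreaRect(k);print(r,onz(p,*r[0],97))
sc,q=snap('scene','s15.png');o=cv2.imread('pics/s0.png').astype(int);d=np.abs(sc[:,:,::-1].astype(int)-o).max(2)
# bystanders: scene difference per object
for nme,X in (('bottle',[534,-296,45]),('grad',[421,-212,100]),('fcan',[523,-115,30]),('can_c',[540,-28,25]),('can_a',[475,-28,25]),('pad',[463,67,95])):
    a,e=map(int,proj(q,X));print(nme,a,e,np.median(d[e-4:e+5,a-4:a+5]))
t,tp=snap('top','t15.png');o=cv2.imread('pics/t0.png').astype(int);d=np.abs(t[:,:,::-1].astype(int)-o).max(2)
for nme,X in (('bottle',[534,-296,86]),('grad',[421,-212,190]),('fcan',[523,-115,55]),('can_c',[540,-28,51]),('can_a',[475,-28,51])):
    a,e=map(int,proj(tp,X));print(nme,np.median(d[e-8:e+9,a-8:a+9]),d[e-8:e+9,a-8:a+9].mean().round(1))
E
```

```text
time_s 41.2
tool_pos [460.548   51.0196 228.5075]
contact_force [ 0.1081 -0.2257  0.3079]
opening 0.004482215696394564
finger_force 0.0
joint_positions [-0.6967  0.2552  0.5737  2.0495 -0.1773  0.8856 -0.2082]
[[ 0.1823  0.9832 -0.0013]
 [ 0.9832 -0.1823 -0.0006]
 [-0.0008 -0.0012 -1.    ]]
252 166
((252.10975646972656, 166.48780822753906), (37.43628692626953, 41.411827087402344), 83.6598129272461) [462.2851  67.1868  97.    ]
bottle 333 271 2.0
grad 275 245 3.0
fcan 290 242 3.0
can_c 280 228 3.0
can_a 260 233 1.0
pad 243 199 3.0
bottle 28.0 25.6
grad 21.0 27.2
fcan 16.0 18.6
can_c 27.0 26.2
can_a 25.0 24.0
```

```bash
python3 -c "
from plant import manip
print(manip.job_done())"
```

```text
the job is handed in; nothing more can be done
None
```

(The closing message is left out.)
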